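Lay up a desk organiser on its pinned gluing jig

TASK

Dry-fit the desk organiser on the gluing jig. Thread the long base board over the jig's two pins, etched side up, so that it lies flat on the rest strips; then, on the base and as seen from the robot, stand the tall round pen pot in the left etched ring, the small tote in the etched rectangle between the two pins with its long side along the base, and the low round box in the right etched ring, with the knobbed lid seated on that box. Leave everything standing upright and let go, and do not disturb the glue bottle, the tape roll or the gift box.

Things in the scene. Friction and masses are not known exactly. Their poses are not given: they have to be found in the camera images.
- jig: Dark jig board 100x300x12 mm fixed to the bench, near or far. Origin: underside centre. z up; y along its length, to the left seen from the robot (within 0.2 rad). Steel pins at y=+50 and -50 mm: 8 mm thick, tops 42 mm above the bench, last 10 mm tapering to 3 mm. Rest strips at y=+93 and -93, tops at 18 mm: the base on them has its top at 30 mm, outlines at jig y=+93, 0, -93.
- base_center (a point): Loose pale MDF base 60x260x12 mm, long side along y, flat on the bench, etched side up. Point: its centre, half-way up. Through holes of 10.5 mm at y=+50 and -50 mm; either way round fits. Burnt outlines on top: rings of 57 mm at y=+93 and -93, a rectangle 51x60 mm at the centre. Grip it across its 60 mm width at the middle. 100 to 180 g.
- pot_center (a point): Pen pot: tall open round box of dark brown staves, 54 mm diameter, 80 mm high, upright. Point: on its axis, half-way up. Goes in the base's left ring (jig y=+93 mm).
- tote_center (a point): Small golden-yellow open tote, 48 mm (x) by 56 mm (y). Its end panels, facing +y and -y, are 50 mm high with a hand hole; its side walls (48 mm over their outsides) are 30 mm high. Point: its centre, 25 mm above its underside. Goes in the rectangle between the pins, y axis along the base, either way round.
- clipbox_center (a point): Low open round box of light brown staves, 54 mm diameter, 40 mm high, mouth 46 mm wide. Point: on its axis, half-way up. Goes in the base's right ring (jig y=-93 mm).
- lid_center (a point): Lid, knob up: pale disc 56 mm diameter, 6 mm thick; under it a locating disc of 39 mm diameter, 5 mm thick, that goes into the low box's mouth; on it a dark knob of 16 mm diameter, 21 mm tall. 32 mm high in all; point: on its axis, half-way up. Seated, its disc rests on the rim and this point is 51 mm above the box's underside.
- glue: Bystander: white glue bottle with an orange nozzle, 54 mm diameter, 150 mm high. Origin: centre of its underside. Leave it alone.
- tape: Bystander: roll of masking tape lying flat, 96 mm diameter, 24 mm high. Origin: centre of its underside. Leave it alone.
- giftbox: Bystander: brown gift box with a scalloped lid bearing a dark heart, about 110 mm square over the lid, 64 mm high. Origin: centre of its underside. Leave it alone.
Things that resemble listed ones, but are neither listed nor needed, are in the scene too. What is shaped like the part that bears pot_center but blue, purple or red is not meant.

How it is judged (in metres and radians):
At the end, for the whole second after the job is handed in: Base flat on the strips over both pins (height within 2.5 mm). Pot, tote and low box upright on it within 10 mm of their outlines' centres, pot left, box right, tote between the pins and within 0.25 rad of the base. Lid seated on the box within 6 mm. All at rest; bystanders moved under 15 mm (x of base_center in the frame of jig between -0.004 and 0.004 m and y of base_center in the frame of jig between -0.004 and 0.004 m and z of base_center in the frame of jig between 0.0215 and 0.0265 m and angle between the y axis of base_center and the y axis of jig, either way round below 0.05 rad and angle between base_center's own z axis and vertical below 0.04 rad and linear speed of each of base, pot, tote, clipbox, lid below 0.02 m/s and x of pot_center in the frame of jig between -0.01 and 0.01 m and y of pot_center in the frame of jig between 0.083 and 0.103 m and z of pot_center in the frame of jig between 0.066 and 0.074 m and angle between each of pot_center, tote_center, clipbox_center's own z axis and vertical below 0.08 rad and x of tote_center in the frame of jig between -0.01 and 0.01 m and y of tote_center in the frame of jig between -0.01 and 0.01 m and z of tote_center in the frame of jig between 0.051 and 0.059 m and angle between the y axis of tote_center and the y axis of jig, either way round below 0.25 rad and x of clipbox_center in the frame of jig between -0.01 and 0.01 m and y of clipbox_center in the frame of jig between -0.103 and -0.083 m and z of clipbox_center in the frame of jig between 0.046 and 0.054 m and horizontal distance between lid_center and clipbox_center below 0.006 m and z of lid_center in the frame of clipbox_center between 0.0285 and 0.0335 m and angle between lid_center's own z axis and vertical below 0.06 rad); the robot touches nothing.
It fails at once if the glue bottle is knocked or shifted (distance of glue from where it was at the start of the episode above 0.015 m).
It fails at once if the tape roll is shifted (distance of tape from where it was at the start of the episode above 0.015 m).
It fails at once if the gift box is shifted (distance of giftbox from where it was at the start of the episode above 0.015 m).
It also fails if it takes over 125 s, if anything falls off the work surface, if the arm or the gripper's body presses on something with over 40 N, if the wrist force passes 120 N, or if a joint passes its speed limit or range.

ROBOT

A 6-joint arm with a two-finger parallel gripper is mounted at the origin on the work surface. World frame = base frame: x ahead of the robot, y to its left, z up, the work surface at z = 0. Lengths are in m, angles in degrees, forces in N, time in s.
With the tool pointing down it reaches from about 0.35 to 0.875 m from the base axis. Payload 4.2 kg.
Tool frame: the origin (TCP) lies on the centre line of the jaws, within the pads' length; the fingertips stand 25 mm ahead of it and the grasp point (between the pads) lies 6 mm ahead of it; z points along the fingers, y is the line along which they close (so a half turn about z gives the same grasp; the last joint's range is limited). The gripper opens to 87 mm and grips with 3 to 60 N. Pads are 19 mm wide; open, the fingers measure 117 mm over their backs; the gripper's body (75 mm by 190 mm) begins 51 mm behind the grasp point.
Start: joints at [-55.886, 22.042, 0.453, 0, -68.411, -14.817], TCP at [0.207, -0.59, 0.248] pointing down, gripper open.
Joint ranges: [-179.83, 179.83], [-69.29, 118.12], [-61.27, 80.66], [-181.25, 117.63], [-171.15, -9.14], [-177.46, 177.46]. Speed limits (degrees/s): [159.86, 159.86, 180, 180, 180, 180].

INTERFACE

Orientations are given as a 3x3 rotation matrix whose columns are the frame's x, y, z axes.
In Python, from station import r gives the robot as it stands.
- The arm moves only by the tool move_arm, never from a script. Its argument "series" is a list of rows, each an object with "grip": the opening, from 0 (shut) to 1 (fully open); "xyz": the shift along the tool's x, y, z in mm, a list of three; "angular": the turn, a rotation vector about the tool's x, y, z in rad, a list of three. A call has 1 to 10 rows; each row is the pose to reach, as a shift and turn from the pose commanded when the call began, along the tool's axes at that moment; what a row does not reach only later rows make up. A row lasts 1/10 s, in which the tool goes at most 50 mm and 8.59 degrees, less where a joint would pass 70% of its speed; a pose out of reach is approached as far as the arm can. A call with a gripper value outside its range is refused whole. The fingers move at their own pace and stop on an object; the grip force is fixed at half the most. Time passes only in rows, so rows that repeat a pose let the fingers close. It gives the time, the measured TCP pose, the force, the opening and the grip force at its end, in the units of the state.
- r.sense(): the state, without advancing time (a new reading comes with each control period).
- r.capture(name): name is "scene" or "top" or "wrist"; returns a dict with "img" (420x560x3 uint8, red, green, blue), "camera_matrix" (3x3 intrinsics, pixels), "k1" (the pictures are not rectified: a ray, as slopes to the right and down, at radius r is drawn at 1 + k1 r^2 times it, then the intrinsics apply), "rvec" (rotation vector, rad) and "tvec" (3), from world to camera coordinates, as OpenCV has them; the wrist camera has in their place "hand_eye" (4x4, takes a point from camera to tool coordinates, whose origin is the TCP and whose axes are the flange's). Camera axes: x right, y down, z forward; pixel columns grow to the right and rows downward; lengths in m; the calibration is good to about 2 mm. A picture is of the moment at which its call begins: read the wrist's pose just before it. There is no depth.
- r.finish_job(): hands the job in; it is judged then, once.
The state is a dict: "time_s": time; "joints": joint angles; "joint_velocities": joint speeds; "effort": joint torques, N m; "tcp_pos": TCP position; "ee_rot": TCP orientation; "wrist_force": force on the tool from outside, world axes, zero at the start; "moment": the same for the moment, N m; "gripper_width": opening from 0.0 (shut) to 1.0 (fully open); "gripper_force": force on a finger pad.
Only numpy, scipy, OpenCV 4.12 (cv2) and the standard library are available. Lean on these libraries where they do the work, as an engineer would, in place of code of your own. Each camera call takes 0.05 s, during which the arm holds its last target. There are 200 camera calls.

## Working session

There is one attempt and no reset: what is moved stays moved. The work goes in short steps, Python scripts to look and compute and a tool call to move; the robot and the scene stay as the last step left them, time stands still between calls to the robot, and variables do not carry over. Pictures are saved under pics/ and viewed, at most 14 in all, crops included, and the job is handed in when it is done.

Besides the shell and the picture viewer there is one more tool, called after "Call:" in YAML: its name, and indented under it one key for each argument. move_arm: Moves the arm, as the interface text tells. Its arguments: {"type":"object","properties":{"series":{"type":"array"}},"required":["series"]}

```bash
mkdir -p pics; ls; python3 - <<'E'
from station import r
import cv2, numpy as np
s=r.sense();print(s)
for n in ["scene","top"]:
    c=r.capture(n);cv2.imwrite(f"pics/{n}0.png",c["img"][:,:,::-1]);np.save(f"{n}0.npy",c,allow_pickle=True)
    print(n,c["camera_matrix"],c["k1"],c["rvec"],c["tvec"])
c=r.capture("wrist");print(c["hand_eye"],c["camera_matrix"],c["k1"])
E
```

```text
pics
{'time_s': 0.0, 'joints': array([-5.58873139e+01,  2.20899797e+01,  3.78706040e-01, -2.78597971e-02,
       -6.84116548e+01, -1.48166199e+01]), 'joint_velocities': array([-0.03254449,  0.01029274, -0.08900408, -0.07452436,  0.06377335,
       -0.00803067]), 'effort': array([-5.20454196e-04, -3.90664029e+01,  1.87400132e+01,  4.21993464e+00,
        1.09196335e-02, -1.79782123e-04]), 'tcp_pos': array([ 0.20635972, -0.5893585 ,  0.24646338]), 'ee_rot': array([[-9.43882860e-01, -3.30279365e-01, -8.28885326e-04],
       [-3.30280386e-01,  9.43880684e-01,  2.02987618e-03],
       [ 1.11942633e-04,  2.18972990e-03, -9.99997596e-01]]), 'wrist_force': array([ 0.18813438,  0.4412487 , -0.39353498]), 'moment': array([-0.00993207, -0.03468939,  0.00492838]), 'gripper_force': 0.0, 'gripper_width': 1.001171747326249}
scene [[418.33698828   0.         270.9447189 ]
 [  0.         418.33698828 212.0751862 ]
 [  0.           0.           1.        ]] -0.12174594667636528 [ 1.06416416  2.50823744 -0.9086742 ] [ 0.36691009 -0.31641034  1.31533653]
top [[488.12640794   0.         275.16641263]
 [  0.         488.12640794 204.92881739]
 [  0.           0.           1.        ]] -0.10042119734803667 [ 2.15871518 -2.10850972  0.21001948] [0.0281031  0.572859   1.22023537]
[[-6.60223061e-04 -9.56394192e-01 -2.92078267e-01  7.99433500e-02]
 [ 9.99999699e-01 -5.12479760e-04 -5.82344585e-04  7.40035369e-04]
 [ 4.07266779e-04 -2.92078564e-01  9.56394242e-01 -1.37241590e-01]
 [ 0.00000000e+00  0.00000000e+00  0.00000000e+00  1.00000000e+00]] [[309.14012334   0.         278.80818818]
 [  0.         309.14012334 204.43477335]
 [  0.           0.           1.        ]] 0.021719567138754062
```

View pics/scene0.png

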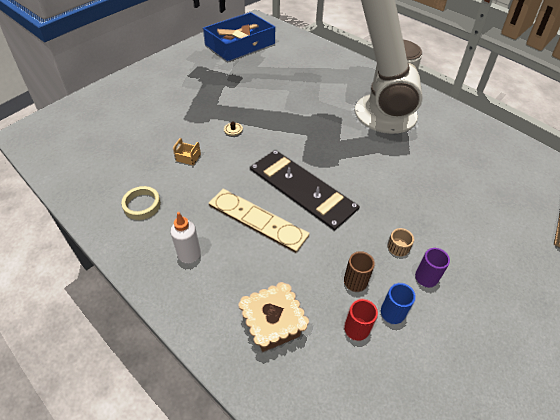

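View pics/top0.png

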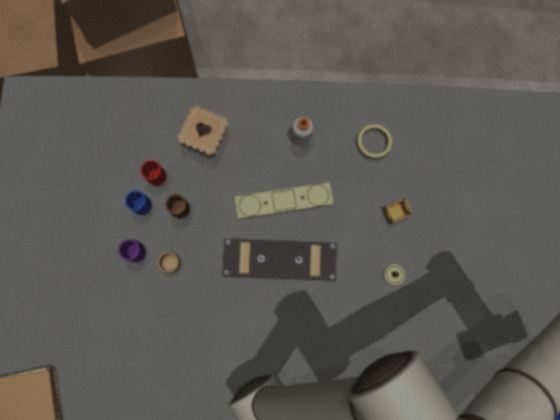

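The scene view shows the tape (140,203), glue (185,240) and gift box (273,315). In the top view: base centre about (284,200), jig (280,260) with pins near (261,259) and (299,260), pot (177,205), low box (168,262), tote (398,211) and lid (395,274).

```bash
cat > h.py <<'E'
from station import r
import cv2, numpy as np
from scipy.spatial.transform import Rotation as Ro
def cam(n):
    s=r.sense(); c=r.capture(n)
    if n=="wrist":
        T=np.eye(4);T[:3,:3]=s["ee_rot"];T[:3,3]=s["tcp_pos"];T=T@c["hand_eye"];c["R"],c["o"]=T[:3,:3],T[:3,3]
    else:
        R=Ro.from_rotvec(np.ravel(c["rvec"])).as_matrix();c["R"]=R.T;c["o"]=-R.T@np.ravel(c["tvec"])
    return c,s
def ray(c,px):
    p=np.array(px,float).reshape(-1,1,2)
    u=cv2.undistortPoints(p,c["camera_matrix"],np.array([c["k1"],0,0,0.]))[:,0]
    return np.c_[u,np.ones(len(u))]@c["R"].T
def pt(c,px,z):
    d=ray(c,px);return c["o"]+d*((z-c["o"][2])/d[:,2])[:,None]
def proj(c,P):
    q=(np.array(P,float).reshape(-1,3)-c["o"])@c["R"]
    return cv2.projectPoints(q,np.zeros(3),np.zeros(3),c["camera_matrix"],np.array([c["k1"],0,0,0.]))[0][:,0]
def go(x,y,z,yaw=None,s=None):
    """shift in tool axes (mm) to world x,y,z; yaw = world angle of tool x axis, deg (mod 180)"""
    s=s or r.sense();R=s["ee_rot"];d=R.T@(np.array([x,y,z])-s["tcp_pos"])*1000
    out=[d.round(1)]
    a=np.degrees(np.arctan2(R[1,0],R[0,0]))
    if yaw is not None:
        e=(yaw-a+90)%180-90; out.append("turn about tool z rad %.3f (deg world %.1f)"%(-np.radians(e),e))
        out.append("other %.3f"%(-np.radians(e-np.sign(e)*180)))
    tilt=R.T@np.cross(R[:,2],[0,0,-1]); out.append("tilt "+str(tilt.round(4)))
    print(*out, "j6 %.0f"%s["joints"][5],"t %.1f"%s["time_s"])
E
python3 - <<'E'
from h import *
c,s=cam("top")
for n,p,z in [("jigL",(226,258),.012),("jigR",(334,262),.012),("pinL",(261,259),.04),("pinR",(299,260),.04),("base",(284,200),.012),("baseL",(237,206),.012),("baseR",(331,194),.012),("pot",(177,205),.08),("box",(168,262),.04),("tote",(398,211),.03),("lid",(395,274),.015),("glue",(303,127),.1),("tape",(375,141),.02),("gift",(203,131),.06),("blue",(138,202),.08),("red",(153,172),.08),("purple",(131,250),.08)]:
    print(n,pt(c,p,z)[0].round(3))
go(.45,0,.30,180)
go(.45,0,.30,0)
E
```

```text
jigL [0.434 0.168 0.012]
jigR [ 0.43  -0.118  0.012]
pinL [0.431 0.075 0.04 ]
pinR [ 0.431 -0.023  0.04 ]
base [0.593 0.018 0.012]
baseL [0.574 0.143 0.012]
baseR [ 0.613 -0.109  0.012]
pot [0.56  0.292 0.08 ]
box [0.418 0.315 0.04 ]
tote [ 0.568 -0.287  0.03 ]
lid [ 0.401 -0.28   0.015]
glue [ 0.77  -0.025  0.1  ]
tape [ 0.764 -0.231  0.02 ]
gift [0.766 0.239 0.06 ]
blue [0.566 0.393 0.08 ]
red [0.645 0.36  0.08 ]
purple [0.443 0.402 0.08 ]
[-424.7  476.1  -52.5] turn about tool z rad 0.337 (deg world -19.3) other -2.805 tilt [ 0.0013 -0.0001 -0.    ] j6 -15 t 0.2
[-424.7  476.1  -52.5] turn about tool z rad 0.337 (deg world -19.3) other -2.805 tilt [ 0.0013 -0.0001 -0.    ] j6 -15 t 0.2
```

Call:
move_arm:
  series:
    - {"grip":1,"xyz":[-43,48,-8],"angular":[0,0,0.06]}
    - {"grip":1,"xyz":[-86,96,-16],"angular":[0,0,0.12]}
    - {"grip":1,"xyz":[-120,135,-30],"angular":[0,0,0.18]}
    - {"grip":1,"xyz":[-160,180,-40],"angular":[0,0,0.24]}
    - {"grip":1,"xyz":[-200,225,-50],"angular":[0,0,0.3]}
    - {"grip":1,"xyz":[-235,265,-60],"angular":[0.001,0,0.336]}
    - {"grip":1,"xyz":[-270,305,-70],"angular":[0.001,0,0.336]}
    - {"grip":1,"xyz":[-305,345,-80],"angular":[0.001,0,0.336]}
    - {"grip":1,"xyz":[-340,385,-83],"angular":[0.001,0,0.336]}
    - {"grip":1,"xyz":[-375,425,-83],"angular":[0.001,0,0.336]}

```text
time_s: 1.2
tcp_pos: [0.393, -0.1309, 0.3261]
ee_rot: [[-1.0, -0.001, 0.002], [-0.001, 1.0, -0.001], [-0.002, -0.001, -1.0]]
wrist_force: [1.1, -0.4, -0.3]
gripper_width: 1.001
gripper_force: 0.0
```

Call:
move_arm:
  series:
    - {"grip":1,"xyz":[-30,35,0],"angular":[0,0,0]}
    - {"grip":1,"xyz":[-34,65,0],"angular":[0,0,0]}
    - {"grip":1,"xyz":[-34,65,0],"angular":[0,0,0]}
    - {"grip":1,"xyz":[-34,65,0],"angular":[0,0,0]}

```text
time_s: 1.6
tcp_pos: [0.4265, -0.0673, 0.325]
ee_rot: [[-1.0, -0.003, -0.0], [-0.003, 1.0, -0.001], [0.0, -0.001, -1.0]]
wrist_force: [0.0, -0.2, -0.4]
gripper_width: 0.998
gripper_force: 0.0
```

```bash
python3 - <<'E'
from h import *
c,s=cam("wrist"); cv2.imwrite("pics/w1.png",c["img"][:,:,::-1]); np.save("w1.npy",c,allow_pickle=True)
print(s["tcp_pos"],s["ee_rot"].round(4),s["time_s"],s["joints"].round(1),c["o"])
E
```

```text
[ 0.42654059 -0.06728161  0.3249832 ] [[-1.0e+00 -2.6e-03 -4.0e-04]
 [-2.6e-03  1.0e+00 -1.1e-03]
 [ 4.0e-04 -1.1e-03 -1.0e+00]] 1.6 [ 1.280e+01 -3.000e-01 -1.680e+01  1.000e-01 -7.360e+01 -1.027e+02] [ 0.34639868 -0.06659981  0.4622565 ]
```

View pics/w1.png

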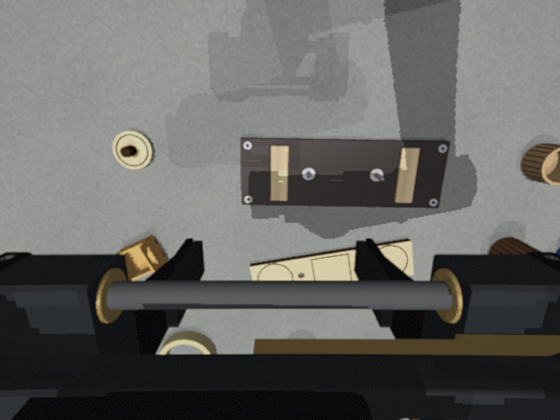

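The gripper hides the lower half (rows above 240 usable): jig pins at (309,174) and (377,175), strips, lid at (133,150); base, tote and pots are half hidden. I move forward to see those.

Call:
move_arm:
  series:
    - {"grip":1,"xyz":[-40,20,0],"angular":[0,0,0]}
    - {"grip":1,"xyz":[-80,40,0],"angular":[0,0,0]}
    - {"grip":1,"xyz":[-120,60,0],"angular":[0,0,0]}
    - {"grip":1,"xyz":[-150,70,0],"angular":[0,0,0]}
    - {"grip":1,"xyz":[-160,70,0],"angular":[0,0,0]}
    - {"grip":1,"xyz":[-160,70,0],"angular":[0,0,0]}
    - {"grip":1,"xyz":[-160,70,0],"angular":[0,0,0]}

```text
time_s: 2.35
tcp_pos: [0.5857, 0.0011, 0.3251]
ee_rot: [[-1.0, 0.001, -0.001], [0.001, 1.0, -0.001], [0.001, -0.001, -1.0]]
wrist_force: [-0.0, -0.2, 0.1]
gripper_width: 1.003
gripper_force: 0.0
```

```bash
python3 - <<'E'
from h import *
c,s=cam("wrist"); cv2.imwrite("pics/w2.png",c["img"][:,:,::-1]); np.save("w2.npy",c,allow_pickle=True)
print(s["tcp_pos"],s["ee_rot"].round(4),s["time_s"],s["joints"].round(1),c["o"])
E
```

```text
[0.5856809  0.00106461 0.32507386] [[-1.0e+00  9.0e-04 -7.0e-04]
 [ 9.0e-04  1.0e+00 -1.1e-03]
 [ 7.0e-04 -1.1e-03 -1.0e+00]] 2.35 [ 1.60e+01  1.58e+01  2.30e+00  1.00e-01 -7.66e+01 -1.06e+02] [0.50558417 0.00202541 0.46237333]
```

View pics/w2.png

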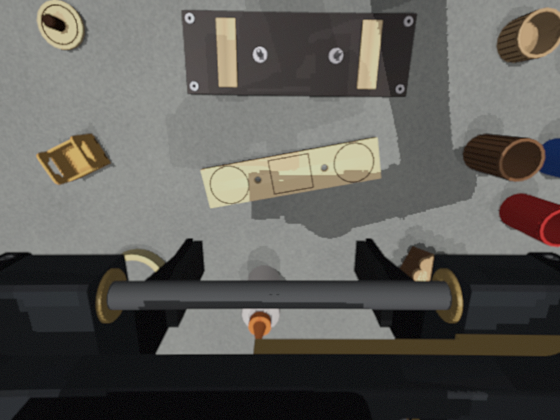

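Everything is visible now: jig pin tops at (260,54) and (336,55), base holes at (258,180) and (324,167), tote (73,160), pot rim (522,158), box rim (541,33), lid (60,25). I measure from these by masks.

```bash
python3 - <<'E'
from h import *
c=np.load("w2.npy",allow_pickle=True).item()
c1=np.load("w1.npy",allow_pickle=True).item()
def ang(v): return np.degrees(np.arctan2(v[1],v[0]))
def cnt(m): 
    k=max(cv2.findContours(m.astype(np.uint8),0,1)[0],key=cv2.contourArea);return k[:,0].astype(float)
def rect(c,px,z):
    P=pt(c,px,z)[:,:2]; (x,y),(w,h),a=cv2.minAreaRect((P*1000).astype(np.float32)); return np.round([x,y,w,h,a],1)
hsv=cv2.cvtColor(c["img"],cv2.COLOR_RGB2HSV).astype(int);H,S,V=hsv[...,0],hsv[...,1],hsv[...,2]
# base
m=(S>50)&(H>12)&(H<40)&(V>70); w=np.zeros_like(m);w[130:215,190:395]=1;m&=w
m=cv2.morphologyEx(m.astype(np.uint8),cv2.MORPH_CLOSE,np.ones((7,7)))
k=cnt(m);print("base",rect(c,k,.012))
g=cv2.cvtColor(c["img"],cv2.COLOR_RGB2GRAY).astype(float)
def blob(g,x,y,n,sign):
    a=sign*(g[y-n:y+n+1,x-n:x+n+1]);a=a-np.percentile(a,60);a[a<0.4*a.max()]=0
    yy,xx=np.mgrid[y-n:y+n+1,x-n:x+n+1];return (xx*a).sum()/a.sum(),(yy*a).sum()/a.sum()
hl=[blob(g,258,180,5,-1),blob(g,324,167,5,-1)];P=pt(c,hl,.012);print("holes",hl,P.round(4),P.mean(0).round(4),"dir",ang(P[0]-P[1]),np.linalg.norm(P[0]-P[1]))
# jig
for cc,win,nm in [(c,(5,102,175,422),"w2"),(c1,(130,215,235,455),"w1")]:
    h2=cv2.cvtColor(cc["img"],cv2.COLOR_RGB2HSV).astype(int)
    # strips: pale
    y0,y1,x0,x1=win
    for s_ in (0,1):
        m=np.zeros(h2.shape[:2],bool);xm=(x0+x1)//2
        m[y0:y1,(x0 if s_==0 else xm):(xm if s_==0 else x1)]=1
        m&=(h2[...,1]>60)&(h2[...,0]>8)&(h2[...,0]<35)&(h2[...,2]>60)
        print(nm,"strip",rect(cc,cnt(m),.018))
# pins: crops
def up(c,x,y,n,f): return cv2.resize(c["img"][max(0,y-n):y+n,max(0,x-n):x+n],None,fx=f,fy=f,interpolation=cv2.INTER_CUBIC)
A=[up(c,260,54,15,12),up(c,336,55,15,12)];B=[up(c1,309,174,12,15)[:360,:360],up(c1,377,175,12,15)[:360,:360]]
A=[cv2.resize(a,(290,290)) for a in A+B]
cv2.imwrite("pics/pins.png",np.vstack([np.hstack(A[:2]),np.hstack(A[2:])])[:,:,::-1])
E
```

```text
base [594.6  19.3  62.  258.7  10.3]
holes [(np.float64(257.47106824925817), np.float64(179.76112759643917)), (np.float64(324.2421671018277), np.float64(168.05874673629242))] [[ 0.6044 -0.0303  0.012 ]
 [ 0.587   0.0682  0.012 ]] [0.5957 0.0189 0.012 ] dir -79.98690723831214 0.10001113129834974
w2 strip [435.1 -66.4  26.4  82.   89.5]
w2 strip [438.  119.1  27.3  82.5  88.8]
w1 strip [435.1 -66.5  26.4  82.8  89.6]
w1 strip [437.9 118.7  28.2  83.   89.3]
```

View pics/pins.png

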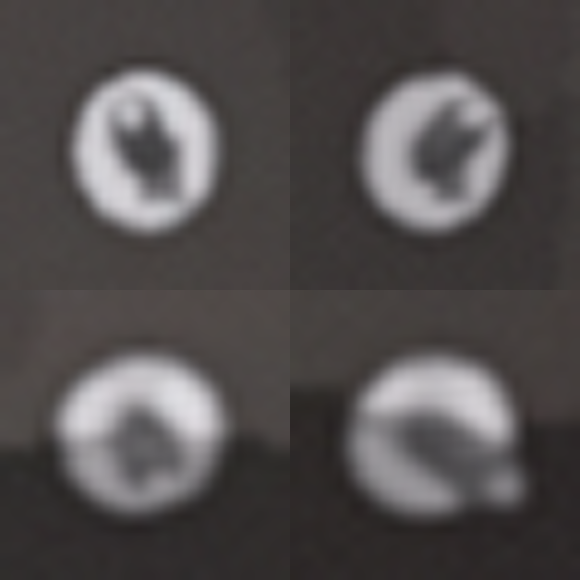

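The crops show each pin in a bright round washer: w2 centres (260.0,54.5) and (336.0,54.7), w1 (308.6,174.0) and (376.8,175.2).

```bash
python3 - <<'E'
from h import *
c=np.load("w2.npy",allow_pickle=True).item()
c1=np.load("w1.npy",allow_pickle=True).item()
for cc,p in [(c,[(260,54.5),(336,54.7)]),(c1,[(308.6,174.),(376.8,175.2)])]:
    P=pt(cc,p,.013);d=P[1]-P[0];print("pins",P.round(4),P.mean(0).round(4),np.degrees(np.arctan2(d[1],d[0])),np.linalg.norm(d))
hsv=cv2.cvtColor(c["img"],cv2.COLOR_RGB2HSV).astype(int);H,S,V=hsv[...,0],hsv[...,1],hsv[...,2]
def m_(x0,y0,x1,y1,cond):
    m=np.zeros(H.shape,np.uint8);m[y0:y1,x0:x1]=cond[y0:y1,x0:x1]
    m=cv2.morphologyEx(m,cv2.MORPH_CLOSE,np.ones((5,5)))
    return max(cv2.findContours(m,0,1)[0],key=cv2.contourArea)[:,0].astype(float)
br=(S>70)&((H<30)|(H>170))
for n,b,z in [("pot",(450,120,560,190),.08),("box",(490,0,560,70),.04),("tote",(25,120,120,195),.0),("lid",(30,0,95,60),.011)]:
    k=m_(*b,br);P=pt(c,k,z)*1000
    (x,y),w,a=cv2.minAreaRect(P[:,:2].astype(np.float32));(ex,ey),ew,ea=cv2.fitEllipse(P[:,:2].astype(np.float32))
    print(n,k.min(0),k.max(0),np.round([x,y,*w,a],1),np.round([ex,ey,*ew],1))
    cv2.polylines(c["img"],[k.astype(np.int32)],True,(0,255,0),1)
a=cv2.resize(c["img"][0:195,455:560],None,fx=3,fy=3,interpolation=2);b=cv2.resize(c["img"][0:195,20:125],None,fx=3,fy=3,interpolation=2)
cv2.imwrite("pics/p3.png",np.hstack([b,a])[:,:,::-1])
E
```

```text
pins [[ 0.4359 -0.0231  0.013 ]
 [ 0.4364  0.077   0.013 ]] [0.4361 0.027  0.013 ] 89.69688032109462 0.10013275810260468
pins [[ 0.4364 -0.023   0.013 ]
 [ 0.4381  0.0774  0.013 ]] [0.4373 0.0272 0.013 ] 89.04639655331377 0.10042471488263041
pot [463. 135.] [544. 181.] [559.2 275.7  99.1  52.5  72.9] [561.7 277.7  51.3 104.4]
box [497.   8.] [559.  61.] [423.8 301.4  52.7  70.6  15.6] [423.1 304.1  53.3  75.5]
tote [ 36. 134.] [110. 184.] [ 575.1 -304.2   55.9   94.7   25.1] [ 575.6 -304.1   59.1  110.5]
lid [41.  4.] [83. 49.] [ 405.1 -275.8   51.7   49.5   76.4] [ 404.1 -276.    47.8   51.8]
```

View pics/p3.png

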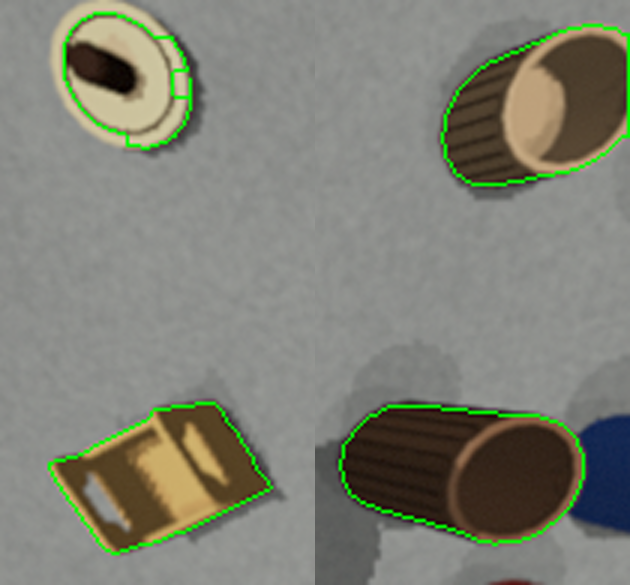

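Green outlines follow pot, box and tote; rims by eye: pot centre (522.3,160), box (539.3,33.3), lid disc (60.3,24.7), tote panel-top corners (71.7,137.7), (90.7,166.7), (36.7,155), (56.7,184).

```bash
python3 - <<'E'
from h import *
c=np.load("w2.npy",allow_pickle=True).item()
c1=np.load("w1.npy",allow_pickle=True).item()
for n,p,z in [("pot",(522.3,160),.08),("box",(539.3,33.3),.04),("lid",(60.3,24.7),.011)]: print(n,pt(c,[p],z).round(4))
print("lid w1",pt(c1,[(133,150)],.011).round(4))
T=pt(c,[(71.7,137.7),(90.7,166.7),(36.7,155),(56.7,184)],.05)
print("tote",T.round(4),T.mean(0).round(4));
for i,j in [(0,2),(1,3),(1,0),(3,2)]:
    d=T[i]-T[j];print(np.linalg.norm(d).round(4),np.degrees(np.arctan2(d[1],d[0])).round(1))
go(.5957,.0189,.12,-80)
E
```

```text
pot [[0.5657 0.2991 0.08  ]]
box [[0.4201 0.3142 0.04  ]]
lid [[ 0.4025 -0.2776  0.011 ]]
lid w1 [[ 0.4025 -0.2772  0.011 ]]
tote [[ 0.5404 -0.267   0.05  ]
 [ 0.5783 -0.2496  0.05  ]
 [ 0.5629 -0.3166  0.05  ]
 [ 0.6019 -0.2991  0.05  ]] [ 0.5709 -0.2831  0.05  ]
0.0545 114.4
0.0549 115.5
0.0416 24.7
0.0427 24.1
[-10.2  17.9 205.5] turn about tool z rad 1.396 (deg world -80.0) other -1.746 tilt [-0.001   0.0001  0.    ] j6 -106 t 2.4
```

Call:
move_arm:
  series:
    - {"grip":1,"xyz":[-10,18,40],"angular":[0,0,-0.145]}
    - {"grip":1,"xyz":[-10,18,80],"angular":[0,0,-0.29]}
    - {"grip":1,"xyz":[-10,18,110],"angular":[0,0,-0.435]}
    - {"grip":1,"xyz":[-10,18,135],"angular":[0,0,-0.58]}
    - {"grip":1,"xyz":[-10,18,150],"angular":[0,0,-0.725]}
    - {"grip":1,"xyz":[-10,18,160],"angular":[0,0,-0.87]}
    - {"grip":1,"xyz":[-10,18,170],"angular":[0,0,-1.015]}
    - {"grip":1,"xyz":[-10,18,180],"angular":[0,0,-1.16]}
    - {"grip":1,"xyz":[-10,18,185],"angular":[0,0,-1.305]}
    - {"grip":1,"xyz":[-10,18,185],"angular":[0,0,-1.45]}

```text
time_s: 3.4
tcp_pos: [0.5952, 0.0194, 0.1403]
ee_rot: [[-0.115, -0.993, -0.001], [-0.993, 0.115, -0.001], [0.001, 0.001, -1.0]]
wrist_force: [-0.7, -0.3, 0.5]
gripper_width: 0.997
gripper_force: 0.0
```

Call:
move_arm:
  series:
    - {"grip":1,"xyz":[0,0,10],"angular":[0,0,-0.148]}
    - {"grip":1,"xyz":[0,0,20],"angular":[0,0,-0.296]}
    - {"grip":1,"xyz":[0,0,20],"angular":[0,0,-0.296]}
    - {"grip":1,"xyz":[0,0,20],"angular":[0,0,-0.296]}

```text
time_s: 3.8
tcp_pos: [0.5963, 0.0198, 0.1211]
ee_rot: [[0.172, -0.985, 0.001], [-0.985, -0.172, -0.001], [0.001, -0.001, -1.0]]
wrist_force: [-0.7, -0.1, 0.8]
gripper_width: 1.003
gripper_force: 0.0
```

```bash
python3 - <<'E'
from h import *
c,s=cam("wrist"); cv2.imwrite("pics/w3.png",c["img"][:,:,::-1]); np.save("w3.npy",c,allow_pickle=True)
print(s["tcp_pos"],c["o"]); go(.5957,.0189,.028,-80,s)
print(proj(c,[[.6044,-.0303,.012],[.587,.0682,.012]]))
E
```

```text
[0.59626599 0.01975107 0.12108067] [ 0.60973487 -0.05824809  0.25841169]
[ 0.6  0.8 93.1] turn about tool z rad -0.002 (deg world 0.1) other 3.140 tilt [-0.0009 -0.0011 -0.    ] j6 -8 t 3.8
[[280.13655739 148.53486167]
 [280.316557   262.93949309]]
```

View pics/w3.png

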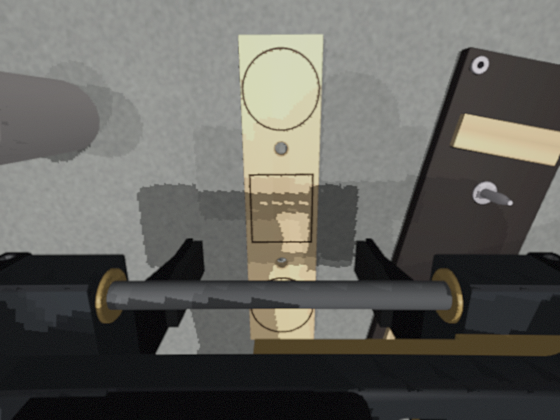

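The predicted holes land on the seen ones, (281,148) and (281,262). I descend and grip the base.

Call:
move_arm:
  series:
    - {"grip":1,"xyz":[0,1,40],"angular":[0,0,0]}
    - {"grip":1,"xyz":[0,1,75],"angular":[0,0,0]}
    - {"grip":1,"xyz":[0,1,93],"angular":[0,0,0]}
    - {"grip":1,"xyz":[0,1,93],"angular":[0,0,0]}
    - {"grip":0.5,"xyz":[0,1,93],"angular":[0,0,0]}
    - {"grip":0.5,"xyz":[0,1,93],"angular":[0,0,0]}
    - {"grip":0.5,"xyz":[0,1,93],"angular":[0,0,0]}
    - {"grip":0.5,"xyz":[0,1,93],"angular":[0,0,0]}
    - {"grip":0.5,"xyz":[0,1,93],"angular":[0,0,0]}
    - {"grip":0.5,"xyz":[0,1,93],"angular":[0,0,0]}

```text
time_s: 4.85
tcp_pos: [0.5956, 0.0199, 0.0274]
ee_rot: [[0.175, -0.985, 0.0], [-0.985, -0.175, -0.001], [0.001, 0.0, -1.0]]
wrist_force: [-0.7, 0.2, 2.9]
gripper_width: 0.685
gripper_force: 30.0
```

Call:
move_arm:
  series:
    - {"grip":0.5,"xyz":[0,0,-20],"angular":[0,0,0]}
    - {"grip":0.5,"xyz":[0,0,-60],"angular":[0,0,0]}
    - {"grip":0.5,"xyz":[0,0,-80],"angular":[0,0,0]}
    - {"grip":0.5,"xyz":[0,0,-80],"angular":[0,0,0]}
    - {"grip":0.5,"xyz":[0,0,-80],"angular":[0,0,0]}

```text
time_s: 5.35
tcp_pos: [0.595, 0.02, 0.1065]
ee_rot: [[0.174, -0.985, -0.001], [-0.985, -0.174, -0.0], [0.0, 0.001, -1.0]]
wrist_force: [-0.5, -0.1, -2.7]
gripper_width: 0.682
gripper_force: 30.0
```

```bash
python3 - <<'E'
from h import *
c,s=cam("wrist"); np.save("w4.npy",c,allow_pickle=True);cv2.imwrite("pics/w4.png",c["img"][:,:,::-1])
print(s["tcp_pos"],s["gripper_width"],s["gripper_force"],s["moment"],s["wrist_force"]); go(.4366,.027,.108,-90.9,s)
E
```

```text
[0.59503698 0.02000032 0.10654487] 0.6824878881934365 29.998090267181396 [ 0.01618471  0.08094386 -0.04601166] [-0.46712908 -0.09791557 -2.71000013]
[-34.5 154.8  -1.4] turn about tool z rad 0.191 (deg world -10.9) other -2.951 tilt [ 0.0006 -0.0004  0.    ] j6 -7 t 5.3
```

View pics/w4.png

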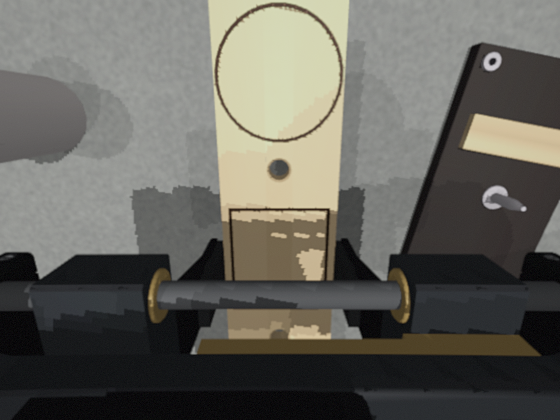

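Base held square, near hole at (279,169). I compute its place in the hand and go over the jig.

```bash
python3 - <<'E'
from h import *
c=np.load("w4.npy",allow_pickle=True).item(); s=r.sense()
g=cv2.cvtColor(c["img"],cv2.COLOR_RGB2GRAY)[155:184,264:294].astype(float)
a=np.clip(np.percentile(g,50)-20-g,0,40);yy,xx=np.mgrid[155:184,264:294];p=((xx*a).sum()/a.sum(),(yy*a).sum()/a.sum())
for z in (.0154,.0174): P=pt(c,[p],s["tcp_pos"][2]-z)[0];print(p,(s["ee_rot"].T@(P-s["tcp_pos"])*1000).round(2))
E
```

```text
(np.float64(278.5448068165124), np.float64(169.13779932422506)) [51.12 -0.95 15.43]
(np.float64(278.5448068165124), np.float64(169.13779932422506)) [50.75 -0.95 17.43]
```

Call:
move_arm:
  series:
    - {"grip":0.5,"xyz":[-11,50,0],"angular":[0,0,0.06]}
    - {"grip":0.5,"xyz":[-22,98,0],"angular":[0,0,0.12]}
    - {"grip":0.5,"xyz":[-33,140,0],"angular":[0,0,0.18]}
    - {"grip":0.5,"xyz":[-34.5,155,0],"angular":[0,0,0.191]}
    - {"grip":0.5,"xyz":[-34.5,155,0],"angular":[0,0,0.191]}
    - {"grip":0.5,"xyz":[-34.5,155,0],"angular":[0,0,0.191]}

```text
time_s: 6.0
tcp_pos: [0.4373, 0.0269, 0.1066]
ee_rot: [[-0.014, -1.0, -0.0], [-1.0, 0.014, -0.001], [0.001, 0.0, -1.0]]
wrist_force: [0.6, -0.1, -1.5]
gripper_width: 0.683
gripper_force: 30.0
```

```bash
python3 - <<'E'
from h import *
c,s=cam("wrist"); np.save("w5.npy",c,allow_pickle=True);cv2.imwrite("pics/w5.png",c["img"][:,:,::-1])
print(s["tcp_pos"]); go(.4366,.027,.108,-90.9,s)
E
```

```text
[0.4373178  0.02693756 0.10657876]
[-0.1  0.7 -1.4] turn about tool z rad 0.002 (deg world -0.1) other -3.140 tilt [ 0.0001 -0.0014 -0.    ] j6 -26 t 6.0
```

Call:
move_arm:
  series:
    - {"grip":0.5,"xyz":[-1.2,1,15],"angular":[0,0,0]}
    - {"grip":0.5,"xyz":[-1.2,1,30],"angular":[0,0,0]}
    - {"grip":0.5,"xyz":[-1.2,1,35],"angular":[0,0,0]}
    - {"grip":0.5,"xyz":[-1.2,1,38],"angular":[0,0,0]}
    - {"grip":0.5,"xyz":[-1.2,1,41],"angular":[0,0,0]}
    - {"grip":0.5,"xyz":[-1.2,1,44],"angular":[0,0,0]}
    - {"grip":0.5,"xyz":[-1.2,1,46],"angular":[0,0,0]}
    - {"grip":0.5,"xyz":[-1.2,1,46],"angular":[0,0,0]}

```text
time_s: 6.85
tcp_pos: [0.436, 0.028, 0.061]
ee_rot: [[-0.015, -1.0, 0.0], [-1.0, 0.015, -0.001], [0.001, -0.0, -1.0]]
wrist_force: [-0.6, 0.1, -2.4]
gripper_width: 0.68
gripper_force: 30.0
```

```bash
python3 - <<'E'
from h import *
c,s=cam("wrist");cv2.imwrite("pics/w6.png",c["img"][:,:,::-1]);np.save("w6.npy",c,allow_pickle=True)
print(s["tcp_pos"],s["wrist_force"],s["moment"]); go(.4362,.0282,.0464,-90.9,s)
E
```

```text
[0.43601876 0.02797094 0.06104982] [-0.61299337  0.05664343 -2.43876065] [-0.00688814  0.12121728  0.02454635]
[-0.2 -0.2 14.6] turn about tool z rad 0.001 (deg world -0.0) other -3.141 tilt [-0.0002 -0.001   0.    ] j6 -26 t 6.8
```

View pics/w6.png

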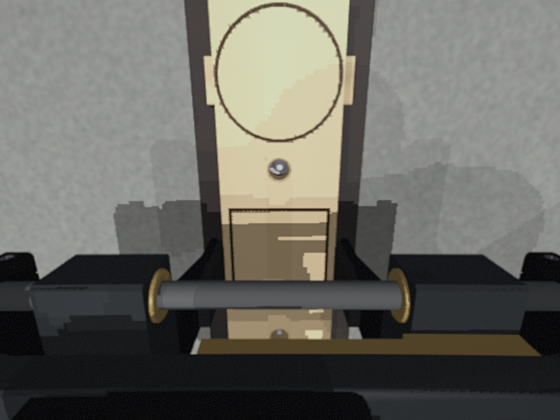

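The pin tip shows centred in the near hole (279,168), and there is no contact force. Lowering further.

Call:
move_arm:
  series:
    - {"grip":0.5,"xyz":[0,0,3],"angular":[0,0,0]}
    - {"grip":0.5,"xyz":[0,0,6],"angular":[0,0,0]}
    - {"grip":0.5,"xyz":[0,0,9],"angular":[0,0,0]}
    - {"grip":0.5,"xyz":[0,0,12],"angular":[0,0,0]}
    - {"grip":0.5,"xyz":[0,0,14],"angular":[0,0,0]}
    - {"grip":0.5,"xyz":[0,0,15],"angular":[0,0,0]}
    - {"grip":0.5,"xyz":[0,0,15],"angular":[0,0,0]}

```text
time_s: 7.6
tcp_pos: [0.436, 0.0279, 0.0459]
ee_rot: [[-0.015, -1.0, -0.0], [-1.0, 0.015, -0.001], [0.001, 0.0, -1.0]]
wrist_force: [-0.7, -0.0, -2.2]
gripper_width: 0.685
gripper_force: 30.0
```

Call:
move_arm:
  series:
    - {"grip":0.9,"xyz":[0,0,0],"angular":[0,0,0]}
    - {"grip":0.9,"xyz":[0,0,0],"angular":[0,0,0]}
    - {"grip":1,"xyz":[0,0,0],"angular":[0,0,0]}
    - {"grip":1,"xyz":[0,0,-10],"angular":[0,0,0]}
    - {"grip":1,"xyz":[0,0,-40],"angular":[0,0,0]}
    - {"grip":1,"xyz":[0,0,-85],"angular":[0,0,0]}
    - {"grip":1,"xyz":[0,0,-115],"angular":[0,0,0]}
    - {"grip":1,"xyz":[0,0,-120],"angular":[0,0,0]}
    - {"grip":1,"xyz":[0,0,-120],"angular":[0,0,0]}

```text
time_s: 8.5
tcp_pos: [0.4364, 0.0283, 0.1676]
ee_rot: [[-0.015, -1.0, 0.004], [-1.0, 0.015, 0.001], [-0.001, -0.004, -1.0]]
wrist_force: [-0.3, -0.1, -1.0]
gripper_width: 1.002
gripper_force: 0.0
```

```bash
python3 - <<'E'
from h import *
c,s=cam("wrist");cv2.imwrite("pics/w7.png",c["img"][:,:,::-1]);np.save("w7.npy",c,allow_pickle=True)
print(s["tcp_pos"],s["wrist_force"]);go(.5709,-.2831,.15,-65,s)
E
```

```text
[0.43640163 0.02831681 0.16762231] [-0.33959971 -0.06399051 -0.99126364]
[ 309.4 -139.1   17.9] turn about tool z rad -0.451 (deg world 25.9) other 2.690 tilt [-0.0036  0.0008 -0.    ] j6 -26 t 8.5
```

View pics/w7.png

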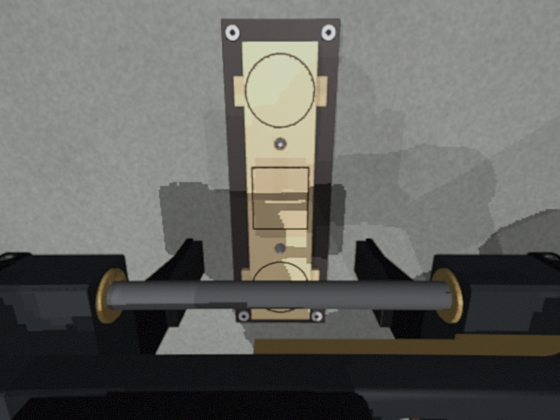

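The base lies flat on both pins and strips, outlines right: ring (280,90), rectangle (280,198). Next the tote.

Call:
move_arm:
  series:
    - {"grip":1,"xyz":[40,-18,3],"angular":[-0.003,0,-0.06]}
    - {"grip":1,"xyz":[85,-38,5],"angular":[-0.003,0,-0.12]}
    - {"grip":1,"xyz":[130,-58,8],"angular":[-0.003,0,-0.18]}
    - {"grip":1,"xyz":[175,-78,10],"angular":[-0.003,0,-0.24]}
    - {"grip":1,"xyz":[220,-98,12],"angular":[-0.003,0,-0.3]}
    - {"grip":1,"xyz":[262,-118,15],"angular":[-0.003,0,-0.38]}
    - {"grip":1,"xyz":[300,-135,18],"angular":[-0.003,0,-0.45]}
    - {"grip":1,"xyz":[309,-139,18],"angular":[-0.003,0,-0.45]}
    - {"grip":1,"xyz":[309,-139,18],"angular":[-0.003,0,-0.45]}
    - {"grip":1,"xyz":[309,-139,18],"angular":[-0.003,0,-0.45]}

```text
time_s: 9.55
tcp_pos: [0.5693, -0.2821, 0.147]
ee_rot: [[0.421, -0.907, -0.006], [-0.907, -0.421, -0.0], [-0.002, 0.005, -1.0]]
wrist_force: [0.1, -0.4, 0.1]
gripper_width: 0.998
gripper_force: 0.0
```

```bash
python3 - <<'E'
from h import *
b=np.load("w7.npy",allow_pickle=True).item()
print("outl",pt(b,[(280,90),(280.5,198),(280,143.5),(280,248)],.03).round(4))
c,s=cam("wrist");cv2.imwrite("pics/w8.png",c["img"][:,:,::-1]);np.save("w8.npy",c,allow_pickle=True)
print(s["tcp_pos"]);go(.5709,-.2831,.03,-65,s)
E
```

```text
outl [[ 0.4347 -0.067   0.03  ]
 [ 0.4356  0.0265  0.03  ]
 [ 0.4353 -0.0231  0.03  ]
 [ 0.4368  0.0769  0.03  ]]
[ 0.56927612 -0.2821106   0.14697038]
[  1.8  -1.7 117. ] turn about tool z rad -0.002 (deg world 0.1) other 3.140 tilt [0.0054 0.002  0.    ] j6 37 t 9.6
```

View pics/w8.png

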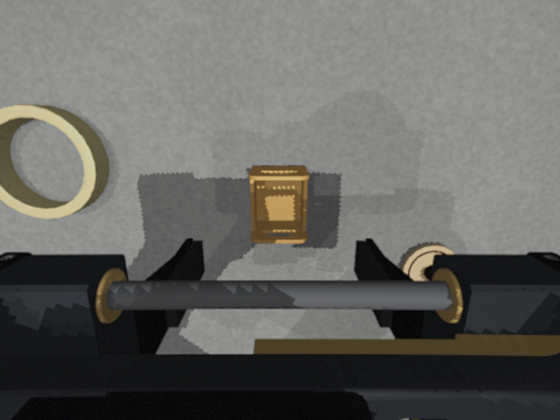

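Tote at (278,204), squared with the jaws; the tape and lid are clear of the fingers. Descend and grip.

```bash
python3 - <<'E'
from h import *
c=np.load("w8.npy",allow_pickle=True).item();s=r.sense()
P=pt(c,[(249.5,167),(307.5,167),(249.5,242),(307.5,242)],.05);print(P.round(4))
print(((P-s["tcp_pos"])@s["ee_rot"]*1000).round(1))
hsv=cv2.cvtColor(c["img"],cv2.COLOR_RGB2HSV);m=(hsv[...,1]>90)[150:252,230:330]
print("rows",np.where(m.sum(1)>20)[0][[0,-1]]+150, m.sum(1)[60:102])
E
```

```text
[[ 0.6056 -0.3072  0.05  ]
 [ 0.5654 -0.3257  0.05  ]
 [ 0.581  -0.2501  0.05  ]
 [ 0.5377 -0.27    0.05  ]]
[[ 38.4 -22.4  97.5]
 [ 38.3  21.8  97.7]
 [-23.7 -24.2  97.5]
 [-23.9  23.4  97.8]]
rows [166 242] [56 56 56 56 56 56 56 56 55 55 55 55 55 54 54 54 54 54 54 54 54 54 54 34
 34 36 56 56 56 56 56 54 52 13  0  0  0  0  0  0  0  0]
```

Call:
move_arm:
  series:
    - {"grip":1,"xyz":[2,-2,45],"angular":[0.005,0.002,0]}
    - {"grip":1,"xyz":[2,-2,90],"angular":[0.005,0.002,0]}
    - {"grip":1,"xyz":[2,-2,112],"angular":[0.005,0.002,0]}
    - {"grip":1,"xyz":[2,-2,117],"angular":[0.005,0.002,0]}
    - {"grip":0.4,"xyz":[2,-2,117],"angular":[0.005,0.002,0]}
    - {"grip":0.4,"xyz":[2,-2,117],"angular":[0.005,0.002,0]}
    - {"grip":0.4,"xyz":[2,-2,117],"angular":[0.005,0.002,0]}
    - {"grip":0.4,"xyz":[2,-2,117],"angular":[0.005,0.002,0]}
    - {"grip":0.4,"xyz":[2,-2,117],"angular":[0.005,0.002,0]}
    - {"grip":0.4,"xyz":[2,-2,117],"angular":[0.005,0.002,0]}

```text
time_s: 10.6
tcp_pos: [0.5727, -0.2843, 0.0319]
ee_rot: [[0.421, -0.907, 0.003], [-0.907, -0.421, -0.001], [0.003, -0.002, -1.0]]
wrist_force: [-1.1, 0.2, 2.0]
gripper_width: 0.547
gripper_force: 30.0
```

Call:
move_arm:
  series:
    - {"grip":0.4,"xyz":[0,0,-20],"angular":[0,0,0]}
    - {"grip":0.4,"xyz":[0,0,-60],"angular":[0,0,0]}
    - {"grip":0.4,"xyz":[0,0,-90],"angular":[0,0,0]}
    - {"grip":0.4,"xyz":[0,0,-90],"angular":[0,0,0]}
    - {"grip":0.4,"xyz":[0,0,-90],"angular":[0,0,0]}

```text
time_s: 11.1
tcp_pos: [0.5724, -0.2839, 0.1219]
ee_rot: [[0.421, -0.907, 0.004], [-0.907, -0.421, -0.001], [0.003, -0.003, -1.0]]
wrist_force: [-0.8, -0.5, -1.9]
gripper_width: 0.549
gripper_force: 30.0
```

```bash
python3 - <<'E'
from h import *
s=r.sense();print(s["tcp_pos"],s["gripper_width"]);go(.4361,.0275,.12,-90.8,s)
E
```

```text
[ 0.57239655 -0.28393268  0.12190317] 0.548730938046029
[-339.9   -7.4    1.1] turn about tool z rad 0.448 (deg world -25.7) other -2.693 tilt [-0.0031 -0.0026 -0.    ] j6 37 t 11.1
```

Call:
move_arm:
  series:
    - {"grip":0.4,"xyz":[-45,-1,0],"angular":[0,0,0.06]}
    - {"grip":0.4,"xyz":[-92,-2,0],"angular":[0,0,0.12]}
    - {"grip":0.4,"xyz":[-139,-3,0],"angular":[0,0,0.18]}
    - {"grip":0.4,"xyz":[-186,-4,0],"angular":[0,0,0.24]}
    - {"grip":0.4,"xyz":[-233,-5,0],"angular":[0,0,0.3]}
    - {"grip":0.4,"xyz":[-275,-6,0],"angular":[0,0,0.38]}
    - {"grip":0.4,"xyz":[-315,-7,0],"angular":[-0.003,-0.002,0.448]}
    - {"grip":0.4,"xyz":[-340,-7.5,0],"angular":[-0.003,-0.002,0.448]}
    - {"grip":0.4,"xyz":[-340,-7.5,0],"angular":[-0.003,-0.002,0.448]}
    - {"grip":0.4,"xyz":[-340,-7.5,0],"angular":[-0.003,-0.002,0.448]}

```text
time_s: 12.1
tcp_pos: [0.4352, 0.0276, 0.1198]
ee_rot: [[-0.012, -1.0, -0.003], [-1.0, 0.012, -0.001], [0.001, 0.003, -1.0]]
wrist_force: [0.6, -0.1, -0.7]
gripper_width: 0.549
gripper_force: 30.0
```

```bash
python3 - <<'E'
from h import *
s=r.sense();print(s["tcp_pos"],s["gripper_width"]);go(.4361,.0269,.0628,-90.8,s)
E
```

```text
[0.43520988 0.0275514  0.11975561] 0.5489260478118106
[ 0.6 -1.1 57. ] turn about tool z rad 0.002 (deg world -0.1) other -3.139 tilt [ 0.0028 -0.0009 -0.    ] j6 -26 t 12.1
```

Call:
move_arm:
  series:
    - {"grip":0.4,"xyz":[0.5,-1,30],"angular":[0.003,0,0]}
    - {"grip":0.4,"xyz":[0.5,-1,50],"angular":[0.003,0,0]}
    - {"grip":0.4,"xyz":[0.5,-1,55],"angular":[0.003,0,0]}
    - {"grip":0.4,"xyz":[0.5,-1,57],"angular":[0.003,0,0]}
    - {"grip":0.4,"xyz":[0.5,-1,57],"angular":[0.003,0,0]}
    - {"grip":0.7,"xyz":[0.5,-1,57],"angular":[0.003,0,0]}
    - {"grip":0.9,"xyz":[0.5,-1,57],"angular":[0.003,0,0]}
    - {"grip":0.9,"xyz":[0.5,-1,57],"angular":[0.003,0,0]}
    - {"grip":0.9,"xyz":[0.5,-1,40],"angular":[0.003,0,0]}
    - {"grip":1,"xyz":[0.5,-1,0],"angular":[0.003,0,0]}

```text
time_s: 13.1
tcp_pos: [0.4349, 0.0262, 0.1192]
ee_rot: [[-0.013, -1.0, -0.005], [-1.0, 0.013, -0.003], [0.003, 0.005, -1.0]]
wrist_force: [0.2, 0.5, -0.6]
gripper_width: 0.907
gripper_force: 0.0
```

Call:
move_arm:
  series:
    - {"grip":1,"xyz":[0,0,-40],"angular":[0,0,0]}
    - {"grip":1,"xyz":[0,0,-70],"angular":[0,0,0]}
    - {"grip":1,"xyz":[0,0,-70],"angular":[0,0,0]}

```text
time_s: 13.4
tcp_pos: [0.4395, 0.0279, 0.1954]
ee_rot: [[-0.012, -1.0, 0.013], [-1.0, 0.012, 0.004], [-0.004, -0.013, -1.0]]
wrist_force: [0.7, 0.3, -1.1]
gripper_width: 0.995
gripper_force: 0.0
```

```bash
python3 - <<'E'
from h import *
c,s=cam("wrist");np.save("w9.npy",c,allow_pickle=True);cv2.imwrite("pics/w9.png",c["img"][:,:,::-1])
print(s["tcp_pos"],s["wrist_force"])
hsv=cv2.cvtColor(c["img"],cv2.COLOR_RGB2HSV);m=((hsv[...,1]>140)&(hsv[...,2]>40)).astype(np.uint8);m[245:]=0
k=max(cv2.findContours(m,0,1)[0],key=cv2.contourArea);print(cv2.boundingRect(k),cv2.minAreaRect(k))
print(proj(c,[[.4361+a,.027+b,z] for a in(-.024,.024) for b,z in((-.028,.03),(.028,.08))]).round(0))
go(.5657,.2991,.19,-90,s)
E
```

```text
[0.43946005 0.02789484 0.19543671] [ 0.73061678  0.26450279 -1.09243818]
(258, 178, 52, 58) ((283.5, 206.5), (57.0, 51.0), 90.0)
[[309. 163.]
 [312. 236.]
 [260. 164.]
 [258. 236.]]
[-272.7 -122.9    8. ] turn about tool z rad -0.012 (deg world 0.7) other 3.130 tilt [-0.013   0.0037 -0.    ] j6 -26 t 13.4
```

View pics/w9.png

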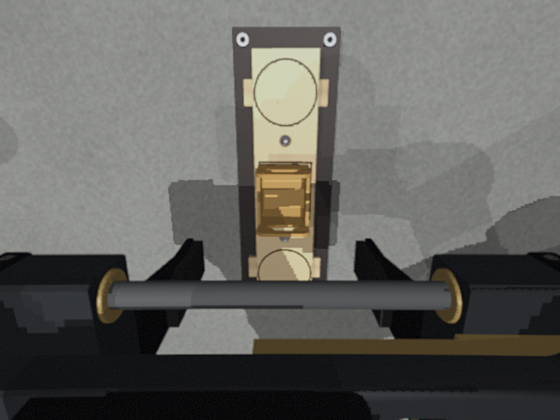

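The tote stands in the rectangle (rows 164–236, as predicted). Next the pot.

Call:
move_arm:
  series:
    - {"grip":1,"xyz":[-45,-20,0],"angular":[-0.005,0.002,-0.005]}
    - {"grip":1,"xyz":[-90,-40,0],"angular":[-0.01,0.003,-0.01]}
    - {"grip":1,"xyz":[-135,-60,5],"angular":[-0.01,0.003,-0.012]}
    - {"grip":1,"xyz":[-180,-80,10],"angular":[-0.01,0.003,-0.012]}
    - {"grip":1,"xyz":[-225,-100,20],"angular":[-0.01,0.003,-0.012]}
    - {"grip":1,"xyz":[-262,-118,25],"angular":[-0.01,0.003,-0.012]}
    - {"grip":1,"xyz":[-273,-123,30],"angular":[-0.01,0.003,-0.012]}
    - {"grip":1,"xyz":[-273,-123,30],"angular":[-0.01,0.003,-0.012]}
    - {"grip":1,"xyz":[-273,-123,30],"angular":[-0.01,0.003,-0.012]}
    - {"grip":1,"xyz":[-273,-123,30],"angular":[-0.01,0.003,-0.012]}

```text
time_s: 14.45
tcp_pos: [0.5629, 0.2969, 0.1611]
ee_rot: [[-0.002, -1.0, -0.008], [-1.0, 0.002, -0.003], [0.003, 0.008, -1.0]]
wrist_force: [0.3, 0.3, 0.2]
gripper_width: 0.999
gripper_force: 0.0
```

```bash
python3 - <<'E'
from h import *
c,s=cam("wrist");np.save("w10.npy",c,allow_pickle=True);cv2.imwrite("pics/w10.png",c["img"][:,:,::-1])
print(s["tcp_pos"])
hsv=cv2.cvtColor(c["img"],cv2.COLOR_RGB2HSV);m=((hsv[...,1]>70)&((hsv[...,0]<30)|(hsv[...,0]>172))&(hsv[...,2]>15)).astype(np.uint8);m[245:]=0
m=cv2.morphologyEx(m,cv2.MORPH_OPEN,np.ones((3,3)))
for k in cv2.findContours(m,0,1)[0]:
    if cv2.contourArea(k)>400: print(cv2.boundingRect(k))
a=np.linspace(0,6.28,90)
for z in(0,.08):
    q=proj(c,np.c_[.5657+.027*np.cos(a),.2991+.027*np.sin(a),a*0+z]);print(q.min(0).round(),q.max(0).round())
go(.5657,.2991,.066,-90,s)
E
```

```text
[0.5628567  0.29690515 0.1611273 ]
(394, 188, 76, 57)
(240, 170, 70, 75)
(0, 87, 61, 122)
(0, 64, 110, 159)
[248. 169.] [302. 222.]
[239. 189.] [310. 257.]
[-2.5 -3.6 95.1] turn about tool z rad -0.002 (deg world 0.1) other 3.140 tilt [ 0.0082 -0.0034  0.    ] j6 -42 t 14.4
```

View pics/w10.png

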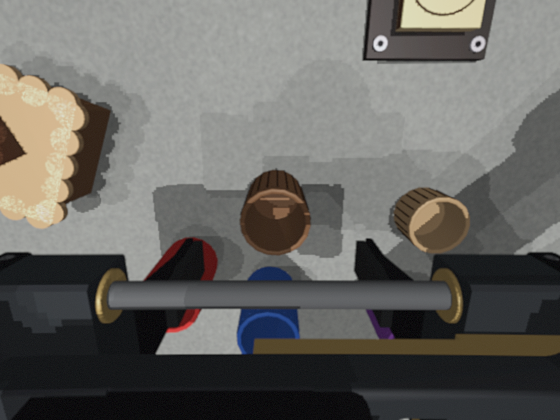

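Pot silhouette (x 240–310, rows 170–254) agrees with the prediction; the red pot leaves about 30 mm to the finger. Descend and grip.

Call:
move_arm:
  series:
    - {"grip":1,"xyz":[-2.5,-3.6,40],"angular":[0.008,-0.003,0]}
    - {"grip":1,"xyz":[-2.5,-3.6,75],"angular":[0.008,-0.003,0]}
    - {"grip":1,"xyz":[-2.5,-3.6,95],"angular":[0.008,-0.003,0]}
    - {"grip":1,"xyz":[-2.5,-3.6,95],"angular":[0.008,-0.003,0]}
    - {"grip":0.45,"xyz":[-2.5,-3.6,95],"angular":[0.008,-0.003,0]}
    - {"grip":0.45,"xyz":[-2.5,-3.6,95],"angular":[0.008,-0.003,0]}
    - {"grip":0.45,"xyz":[-2.5,-3.6,95],"angular":[0.008,-0.003,0]}
    - {"grip":0.45,"xyz":[-2.5,-3.6,95],"angular":[0.008,-0.003,0]}
    - {"grip":0.45,"xyz":[-2.5,-3.6,95],"angular":[0.008,-0.003,0]}
    - {"grip":0.45,"xyz":[-2.5,-3.6,95],"angular":[0.008,-0.003,0]}

```text
time_s: 15.5
tcp_pos: [0.5664, 0.3007, 0.0666]
ee_rot: [[-0.001, -1.0, 0.001], [-1.0, 0.001, 0.0], [-0.0, -0.001, -1.0]]
wrist_force: [-1.0, -0.1, 2.9]
gripper_width: 0.615
gripper_force: 30.0
```

Call:
move_arm:
  series:
    - {"grip":0.45,"xyz":[0,0,-20],"angular":[0,0,0]}
    - {"grip":0.45,"xyz":[0,0,-60],"angular":[0,0,0]}
    - {"grip":0.45,"xyz":[0,0,-100],"angular":[0,0,0]}
    - {"grip":0.45,"xyz":[0,0,-100],"angular":[0,0,0]}
    - {"grip":0.45,"xyz":[0,0,-100],"angular":[0,0,0]}

```text
time_s: 16.0
tcp_pos: [0.5662, 0.3008, 0.1666]
ee_rot: [[-0.001, -1.0, 0.001], [-1.0, 0.001, 0.002], [-0.002, -0.001, -1.0]]
wrist_force: [-0.8, -0.7, -1.3]
gripper_width: 0.615
gripper_force: 30.0
```

```bash
python3 - <<'E'
from h import *
c,s=cam("wrist");print(s["tcp_pos"],s["gripper_width"])
g=cv2.cvtColor(c["img"],cv2.COLOR_RGB2HSV);m=((g[...,1]>70)&((g[...,0]<30)|(g[...,0]>172))&(g[...,2]>15)).astype(np.uint8);m[245:]=0;m[:,:200]=0;m[:,360:]=0
for k in cv2.findContours(m,0,1)[0]:
    if cv2.contourArea(k)>400: print(cv2.boundingRect(k))
a=np.linspace(0,6.28,90);tz=s["tcp_pos"]
q=proj(c,s["tcp_pos"]+np.c_[.027*np.cos(a),.027*np.sin(a),a*0-.066]);print("pred base",q.min(0).round(),q.max(0).round())
go(.4376,.1194,.166,-90.8,s)
E
```

```text
[0.56619357 0.30078078 0.16664042] 0.6154496113237091
(231, 189, 97, 56)
pred base [241. 191.] [318. 263.]
[181.6 128.3   0.2] turn about tool z rad 0.013 (deg world -0.7) other -3.129 tilt [-0.0012  0.0018 -0.    ] j6 -42 t 16.0
```

Call:
move_arm:
  series:
    - {"grip":0.45,"xyz":[36,26,0],"angular":[0,0,0.005]}
    - {"grip":0.45,"xyz":[72,51,0],"angular":[0,0,0.01]}
    - {"grip":0.45,"xyz":[108,77,0],"angular":[0,0,0.013]}
    - {"grip":0.45,"xyz":[144,103,0],"angular":[0,0,0.013]}
    - {"grip":0.45,"xyz":[170,121,0],"angular":[0,0,0.013]}
    - {"grip":0.45,"xyz":[180,128,0],"angular":[0,0,0.013]}
    - {"grip":0.45,"xyz":[180,128,0],"angular":[0,0,0.013]}
    - {"grip":0.45,"xyz":[180,128,0],"angular":[0,0,0.013]}
    - {"grip":0.45,"xyz":[180,128,0],"angular":[0,0,0.013]}

```text
time_s: 16.95
tcp_pos: [0.4391, 0.1218, 0.1655]
ee_rot: [[-0.013, -1.0, 0.001], [-1.0, 0.013, -0.0], [0.0, -0.001, -1.0]]
wrist_force: [-0.1, 1.0, -1.1]
gripper_width: 0.613
gripper_force: 30.0
```

```bash
python3 - <<'E'
from h import *
s=r.sense();print(s["tcp_pos"]);go(.4376,.121,.0972,-90.8,s)
E
```

```text
[0.43908433 0.1217578  0.16553532]
[ 0.8  1.5 68.3] turn about tool z rad 0.001 (deg world -0.0) other -3.141 tilt [-0.0005 -0.     -0.    ] j6 -37 t 16.9
```

Call:
move_arm:
  series:
    - {"grip":0.45,"xyz":[0.8,1.5,35],"angular":[0,0,0]}
    - {"grip":0.45,"xyz":[0.8,1.5,60],"angular":[0,0,0]}
    - {"grip":0.45,"xyz":[0.8,1.5,66],"angular":[0,0,0]}
    - {"grip":0.45,"xyz":[0.8,1.5,68.5],"angular":[0,0,0]}
    - {"grip":0.45,"xyz":[0.8,1.5,68.5],"angular":[0,0,0]}
    - {"grip":0.8,"xyz":[0.8,1.5,68.5],"angular":[0,0,0]}
    - {"grip":0.9,"xyz":[0.8,1.5,68.5],"angular":[0,0,0]}
    - {"grip":0.95,"xyz":[0.8,1.5,68.5],"angular":[0,0,0]}
    - {"grip":0.95,"xyz":[0.8,1.5,50],"angular":[0,0,0]}
    - {"grip":1,"xyz":[0.8,1.5,10],"angular":[0,0,0]}

```text
time_s: 17.95
tcp_pos: [0.4348, 0.1188, 0.1544]
ee_rot: [[-0.015, -1.0, -0.006], [-1.0, 0.015, -0.004], [0.004, 0.006, -1.0]]
wrist_force: [1.2, -0.9, 0.5]
gripper_width: 0.953
gripper_force: 0.0
```

Call:
move_arm:
  series:
    - {"grip":1,"xyz":[0,0,-30],"angular":[0,0,0]}
    - {"grip":1,"xyz":[-40,0,-30],"angular":[0,0,0]}
    - {"grip":1,"xyz":[-85,8,-30],"angular":[0,0,0]}
    - {"grip":1,"xyz":[-130,14,-20],"angular":[0,0,0]}
    - {"grip":1,"xyz":[-175,18,-10],"angular":[0,0,0]}
    - {"grip":1,"xyz":[-193,20,0],"angular":[0,0,0]}
    - {"grip":1,"xyz":[-193,20,10],"angular":[0,0,0]}
    - {"grip":1,"xyz":[-193,20,10],"angular":[0,0,0]}
    - {"grip":1,"xyz":[-193,20,10],"angular":[0,0,0]}

```text
time_s: 18.85
tcp_pos: [0.4193, 0.3118, 0.1458]
ee_rot: [[-0.015, -1.0, -0.0], [-1.0, 0.015, -0.001], [0.001, 0.0, -1.0]]
wrist_force: [0.9, 0.5, 0.1]
gripper_width: 1.004
gripper_force: 0.0
```

```bash
python3 - <<'E'
from h import *
c,s=cam("wrist");np.save("w11.npy",c,allow_pickle=True);print(s["tcp_pos"])
g=cv2.cvtColor(c["img"],cv2.COLOR_RGB2HSV);m=((g[...,1]>70)&((g[...,0]<30)|(g[...,0]>172))&(g[...,2]>15)).astype(np.uint8);m[245:]=0
m=cv2.morphologyEx(m,cv2.MORPH_OPEN,np.ones((3,3)))
for k in cv2.findContours(m,0,1)[0]:
    if cv2.contourArea(k)>400: print(cv2.boundingRect(k))
a=np.linspace(0,6.28,90)
for z in(0,.04):
    q=proj(c,np.c_[.4201+.027*np.cos(a),.3142+.027*np.sin(a),a*0+z]);print(q.min(0).round(),q.max(0).round())
go(.4201,.3142,.034,-90,s)
E
```

```text
[0.41926052 0.3117975  0.14580808]
(9, 232, 54, 13)
(248, 176, 64, 69)
[250. 172.] [307. 227.]
[246. 182.] [311. 244.]
[ -2.5  -0.8 111.8] turn about tool z rad -0.015 (deg world 0.9) other 3.126 tilt [ 0.0002 -0.0009 -0.    ] j6 -55 t 18.9
```

Call:
move_arm:
  series:
    - {"grip":1,"xyz":[-6,0,45],"angular":[0,0,0]}
    - {"grip":1,"xyz":[-6,0,90],"angular":[0,0,0]}
    - {"grip":1,"xyz":[-6,0,111],"angular":[0,0,0]}
    - {"grip":1,"xyz":[-6,0,111],"angular":[0,0,0]}
    - {"grip":0.45,"xyz":[-6,0,111],"angular":[0,0,0]}
    - {"grip":0.45,"xyz":[-6,0,111],"angular":[0,0,0]}
    - {"grip":0.45,"xyz":[-6,0,111],"angular":[0,0,0]}
    - {"grip":0.45,"xyz":[-6,0,111],"angular":[0,0,0]}
    - {"grip":0.45,"xyz":[-6,0,111],"angular":[0,0,0]}
    - {"grip":0.45,"xyz":[-6,0,111],"angular":[0,0,0]}

```text
time_s: 19.9
tcp_pos: [0.4195, 0.3194, 0.0355]
ee_rot: [[-0.014, -1.0, 0.001], [-1.0, 0.014, 0.001], [-0.001, -0.001, -1.0]]
wrist_force: [-0.6, -0.9, 4.1]
gripper_width: 0.604
gripper_force: 30.0
```

Call:
move_arm:
  series:
    - {"grip":0.45,"xyz":[0,0,-20],"angular":[0,0,0]}
    - {"grip":0.45,"xyz":[0,0,-60],"angular":[0,0,0]}
    - {"grip":0.45,"xyz":[0,0,-105],"angular":[0,0,0]}
    - {"grip":0.45,"xyz":[0,0,-145],"angular":[0,0,0]}
    - {"grip":0.45,"xyz":[0,0,-155],"angular":[0,0,0]}
    - {"grip":0.45,"xyz":[0,0,-155],"angular":[0,0,0]}

```text
time_s: 20.5
tcp_pos: [0.4197, 0.3198, 0.1915]
ee_rot: [[-0.014, -1.0, 0.003], [-1.0, 0.014, 0.004], [-0.004, -0.002, -1.0]]
wrist_force: [-0.1, -1.1, -1.0]
gripper_width: 0.603
gripper_force: 30.0
```

```bash
python3 - <<'E'
from h import *
c,s=cam("wrist");print(s["tcp_pos"],s["gripper_width"]);np.save("w12.npy",c,allow_pickle=True)
g=cv2.cvtColor(c["img"],cv2.COLOR_RGB2HSV);m=((g[...,1]>70)&((g[...,0]<30)|(g[...,0]>172))&(g[...,2]>15)).astype(np.uint8);m[245:]=0;m[:,:200]=0;m[:,360:]=0
for k in cv2.findContours(m,0,1)[0]:
    if cv2.contourArea(k)>400: print(cv2.boundingRect(k))
a=np.linspace(0,6.28,90)
q=proj(c,s["tcp_pos"]+np.c_[.027*np.cos(a),.027*np.sin(a),a*0-.035]);print("pred base",q.min(0).round(),q.max(0).round())
go(.4347,-.066,.19,-90.8,s)
E
```

```text
[0.41965777 0.31977446 0.1914811 ] 0.6034616920274346
(230, 201, 99, 44)
pred base [235. 204.] [324. 286.]
[ 3.855e+02 -2.050e+01  1.000e-01] turn about tool z rad -0.000 (deg world 0.0) other 3.141 tilt [-0.0024  0.0036  0.    ] j6 -56 t 20.5
```

Call:
move_arm:
  series:
    - {"grip":0.45,"xyz":[40,-2,0],"angular":[0,0,0]}
    - {"grip":0.45,"xyz":[85,-4,0],"angular":[0,0,0]}
    - {"grip":0.45,"xyz":[132,-7,0],"angular":[0,0,0]}
    - {"grip":0.45,"xyz":[180,-9,0],"angular":[0,0,0]}
    - {"grip":0.45,"xyz":[228,-12,0],"angular":[0,0,0]}
    - {"grip":0.45,"xyz":[276,-15,0],"angular":[0,0,0]}
    - {"grip":0.45,"xyz":[322,-18,0],"angular":[0,0,0]}
    - {"grip":0.45,"xyz":[360,-20,0],"angular":[-0.002,0.003,0]}
    - {"grip":0.45,"xyz":[384,-20.5,0],"angular":[-0.002,0.003,0]}
    - {"grip":0.45,"xyz":[384,-20.5,0],"angular":[-0.002,0.003,0]}

```text
time_s: 21.55
tcp_pos: [0.4326, -0.0675, 0.1872]
ee_rot: [[-0.019, -1.0, -0.008], [-1.0, 0.019, -0.004], [0.004, 0.008, -1.0]]
wrist_force: [0.0, -0.5, -0.3]
gripper_width: 0.602
gripper_force: 30.0
```

Call:
move_arm:
  series:
    - {"grip":0.45,"xyz":[0,0,30],"angular":[0,0,0]}
    - {"grip":0.45,"xyz":[0,0,60],"angular":[0,0,0]}
    - {"grip":0.45,"xyz":[0,0,80],"angular":[0,0,0]}
    - {"grip":0.45,"xyz":[0,0,80],"angular":[0,0,0]}
    - {"grip":0.45,"xyz":[0,0,80],"angular":[0,0,0]}

```text
time_s: 22.05
tcp_pos: [0.4339, -0.065, 0.1091]
ee_rot: [[-0.013, -1.0, -0.004], [-1.0, 0.013, -0.004], [0.004, 0.004, -1.0]]
wrist_force: [0.1, 0.9, -1.1]
gripper_width: 0.601
gripper_force: 30.0
```

```bash
python3 - <<'E'
from h import *
s=r.sense();print(s["tcp_pos"]);go(.4348,-.0645,.0662,-90.8,s)
E
```

```text
[ 0.43390942 -0.06503915  0.10909888]
[-0.7 -1.1 42.9] turn about tool z rad 0.001 (deg world -0.1) other -3.141 tilt [ 0.0042 -0.0038 -0.    ] j6 -14 t 22.1
```

Call:
move_arm:
  series:
    - {"grip":0.45,"xyz":[-0.7,-1,25],"angular":[0.004,-0.004,0]}
    - {"grip":0.45,"xyz":[-0.7,-1,36],"angular":[0.004,-0.004,0]}
    - {"grip":0.45,"xyz":[-0.7,-1,40],"angular":[0.004,-0.004,0]}
    - {"grip":0.45,"xyz":[-0.7,-1,43],"angular":[0.004,-0.004,0]}
    - {"grip":0.45,"xyz":[-0.7,-1,43],"angular":[0.004,-0.004,0]}
    - {"grip":0.8,"xyz":[-0.7,-1,43],"angular":[0.004,-0.004,0]}
    - {"grip":0.9,"xyz":[-0.7,-1,43],"angular":[0.004,-0.004,0]}
    - {"grip":0.9,"xyz":[-0.7,-1,43],"angular":[0.004,-0.004,0]}
    - {"grip":0.9,"xyz":[-0.7,-1,25],"angular":[0.004,-0.004,0]}
    - {"grip":1,"xyz":[-0.7,-1,-15],"angular":[0.004,-0.004,0]}

```text
time_s: 23.05
tcp_pos: [0.4332, -0.065, 0.1233]
ee_rot: [[-0.015, -1.0, -0.005], [-1.0, 0.015, -0.0], [0.0, 0.005, -1.0]]
wrist_force: [1.7, -0.4, 0.5]
gripper_width: 0.918
gripper_force: 0.0
```

Call:
move_arm:
  series:
    - {"grip":1,"xyz":[0,0,-40],"angular":[0,0,0]}
    - {"grip":1,"xyz":[0,0,-80],"angular":[0,0,0]}
    - {"grip":1,"xyz":[0,0,-80],"angular":[0,0,0]}
    - {"grip":1,"xyz":[0,0,-80],"angular":[0,0,0]}
    - {"grip":1,"xyz":[0,0,-80],"angular":[0,0,0]}

```text
time_s: 23.55
tcp_pos: [0.4342, -0.0648, 0.2038]
ee_rot: [[-0.014, -1.0, 0.0], [-1.0, 0.014, 0.001], [-0.001, -0.0, -1.0]]
wrist_force: [0.1, -0.1, -0.4]
gripper_width: 1.001
gripper_force: 0.0
```

```bash
python3 - <<'E'
from h import *
c,s=cam("wrist");np.save("w13.npy",c,allow_pickle=True);print(s["tcp_pos"])
cr=cv2.resize(c["img"][10:250,180:380],None,fx=2.4,fy=2.4,interpolation=2)
cv2.imwrite("pics/w13.png",cr[:,:,::-1])
go(.4025,-.2776,.14,-90,s)
E
```

```text
[ 0.43423768 -0.06476739  0.20383871]
[213.3  28.7  63.6] turn about tool z rad -0.014 (deg world 0.8) other 3.127 tilt [-0.0002  0.001   0.    ] j6 -14 t 23.6
```

View pics/w13.png

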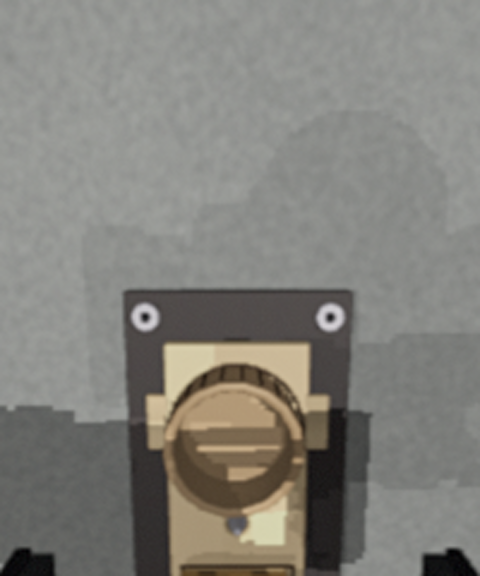

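The low box stands in the right ring, rim centre at full-picture pixel (278.1,196.7), pin free behind it. Now the lid.

Call:
move_arm:
  series:
    - {"grip":1,"xyz":[45,6,0],"angular":[0,0,-0.005]}
    - {"grip":1,"xyz":[92,12,10],"angular":[0,0,-0.01]}
    - {"grip":1,"xyz":[140,19,30],"angular":[0,0,-0.014]}
    - {"grip":1,"xyz":[182,25,50],"angular":[0,0,-0.014]}
    - {"grip":1,"xyz":[213,29,64],"angular":[0,0,-0.014]}
    - {"grip":1,"xyz":[213,29,64],"angular":[0,0,-0.014]}
    - {"grip":1,"xyz":[213,29,64],"angular":[0,0,-0.014]}
    - {"grip":1,"xyz":[213,29,64],"angular":[0,0,-0.014]}

```text
time_s: 24.4
tcp_pos: [0.4034, -0.2766, 0.1402]
ee_rot: [[0.001, -1.0, 0.002], [-1.0, -0.001, 0.001], [-0.001, -0.002, -1.0]]
wrist_force: [-0.1, -0.0, -0.2]
gripper_width: 0.999
gripper_force: 0.0
```

```bash
python3 - <<'E'
from h import *
b=np.load("w13.npy",allow_pickle=True).item();print("box",pt(b,[(278.1,196.7)],.07).round(4))
c,s=cam("wrist");np.save("w14.npy",c,allow_pickle=True);print(s["tcp_pos"])
g=cv2.cvtColor(c["img"],cv2.COLOR_RGB2HSV);V=g[...,2].astype(int);S=g[...,1]
print(c["img"][185:240:6,279])
m=((S>35)&(V>140)).astype(np.uint8);m[245:]=0
m=cv2.morphologyEx(m,cv2.MORPH_OPEN,np.ones((3,3)))
for k in cv2.findContours(m,0,1)[0]:
    if cv2.contourArea(k)>400:
        h=cv2.convexHull(k);e=cv2.fitEllipse(h);print(cv2.boundingRect(k),np.round(np.hstack([*e]),1),"lid",pt(c,[e[0]],.011).round(4))
a=np.linspace(0,6.28,90)
q=proj(c,np.c_[.4025+.028*np.cos(a),-.2776+.028*np.sin(a),a*0+.011]);print(q.min(0).round(),q.max(0).round())
q=proj(c,np.c_[.4025+.008*np.cos(a),-.2776+.008*np.sin(a),a*0+.032]);print("knob top",q.min(0).round(),q.max(0).round())
E
```

```text
box [[ 0.4351 -0.0689  0.07  ]]
[ 0.4033858  -0.27664037  0.14024852]
[[194 176 142]
 [188 170 136]
 [ 20  14  11]
 [ 21  12   5]
 [ 19  11   6]
 [153 134 104]
 [106  93  71]
 [112  98  75]
 [ 63  64  62]
 [ 84  84  83]]
(260, 178, 43, 15) [280.8 191.8  29.2  42.2  92.1] lid [[ 0.4021 -0.2866  0.011 ]]
[249. 171.] [312. 231.]
knob top [271. 199.] [290. 218.]
```

```bash
python3 - <<'E'
from h import *
c=np.load("w14.npy",allow_pickle=True).item()
g=cv2.cvtColor(c["img"],cv2.COLOR_RGB2HSV);V=g[...,2].astype(int);S=g[...,1]
m=((S>40)&(V>50)).astype(np.uint8);m[246:]=0;m[:,:220]=0;m[:,345:]=0
k=max(cv2.findContours(m,0,1)[0],key=cv2.contourArea);h=cv2.convexHull(k);e=cv2.fitEllipse(h)
print(cv2.boundingRect(k),np.round(np.hstack([*e]),1),"lid",pt(c,[e[0]],.011).round(4))
d=((V<40)).astype(np.uint8);d[236:]=0;d[:175]=0;d[:,:255]=0;d[:,306:]=0
k=max(cv2.findContours(d,0,1)[0],key=cv2.contourArea);x,y,w,hh=cv2.boundingRect(k);print("knob",x,y,w,hh)
for r0 in range(190,222,4): print(r0,np.where(d[r0])[0][[0,-1]] if d[r0].any() else None)
E
```

```text
(250, 169, 63, 60) [280.6 198.6  60.4  62.7  94.9] lid [[ 0.4023 -0.2803  0.011 ]]
knob 273 193 16 21
190 None
194 [276 285]
198 [273 288]
202 [273 288]
206 [273 288]
210 [274 287]
214 None
218 None
```

Call:
move_arm:
  series:
    - {"grip":0.6,"xyz":[3.4,1.1,40],"angular":[0,0,0]}
    - {"grip":0.6,"xyz":[3.4,1.1,80],"angular":[0,0,0]}
    - {"grip":0.6,"xyz":[3.4,1.1,96],"angular":[0,0,0]}
    - {"grip":0.6,"xyz":[3.4,1.1,101],"angular":[0,0,0]}
    - {"grip":0.3,"xyz":[3.4,1.1,101],"angular":[0,0,0]}
    - {"grip":0.05,"xyz":[3.4,1.1,101],"angular":[0,0,0]}
    - {"grip":0.05,"xyz":[3.4,1.1,101],"angular":[0,0,0]}
    - {"grip":0.05,"xyz":[3.4,1.1,101],"angular":[0,0,0]}
    - {"grip":0.05,"xyz":[3.4,1.1,101],"angular":[0,0,0]}
    - {"grip":0.05,"xyz":[3.4,1.1,101],"angular":[0,0,0]}

```text
time_s: 25.45
tcp_pos: [0.4026, -0.2806, 0.0399]
ee_rot: [[-0.0, -1.0, 0.003], [-1.0, 0.0, 0.001], [-0.001, -0.003, -1.0]]
wrist_force: [0.3, 1.4, 2.9]
gripper_width: 0.175
gripper_force: 27.4
```

Call:
move_arm:
  series:
    - {"grip":0.05,"xyz":[0,0,0],"angular":[0,0,0]}
    - {"grip":0.05,"xyz":[0,0,-20],"angular":[0,0,0]}
    - {"grip":0.05,"xyz":[0,0,-60],"angular":[0,0,0]}
    - {"grip":0.05,"xyz":[0,0,-100],"angular":[0,0,0]}
    - {"grip":0.05,"xyz":[0,0,-120],"angular":[0,0,0]}
    - {"grip":0.05,"xyz":[0,0,-120],"angular":[0,0,0]}
    - {"grip":0.05,"xyz":[0,0,-120],"angular":[0,0,0]}

```text
time_s: 26.15
tcp_pos: [0.4018, -0.2804, 0.1593]
ee_rot: [[-0.001, -1.0, 0.002], [-1.0, 0.001, 0.002], [-0.002, -0.002, -1.0]]
wrist_force: [-0.5, -0.4, -1.2]
gripper_width: 0.174
gripper_force: 30.0
```

```bash
python3 - <<'E'
from h import *
c,s=cam("wrist");np.save("w15.npy",c,allow_pickle=True);print(s["tcp_pos"],s["gripper_width"])
g=cv2.cvtColor(c["img"],cv2.COLOR_RGB2HSV);V=g[...,2].astype(int);S=g[...,1]
m=((S>40)&(V>50)).astype(np.uint8);m[246:]=0;m[:,:180]=0;m[:,380:]=0
k=max(cv2.findContours(m,0,1)[0],key=cv2.contourArea);print(cv2.boundingRect(k))
h=cv2.convexHull(k)[:,0];h=h[h[:,1]<243];P=pt(c,h.astype(float),s["tcp_pos"][2]-.028);Q=(P-s["tcp_pos"])@s["ee_rot"]*1000
A=np.c_[2*Q[:,:2],np.ones(len(Q))];sol=np.linalg.lstsq(A,(Q[:,:2]**2).sum(1),rcond=None)[0];print("lid in tool",sol[:2],np.sqrt(sol[2]+sol[0]**2+sol[1]**2))
go(.4351,-.0685,.16,-90,s)
E
```

```text
[ 0.40177093 -0.28035076  0.1592836 ] 0.17389647483090692
(233, 206, 93, 40)
lid in tool [ 1.50327659 -0.08547299] 26.737027751852448
[-211.9  -33.2   -0.3] turn about tool z rad -0.001 (deg world 0.0) other 3.141 tilt [-0.0024  0.0016 -0.    ] j6 16 t 26.1
```

Call:
move_arm:
  series:
    - {"grip":0.05,"xyz":[-42,-6,0],"angular":[0,0,0]}
    - {"grip":0.05,"xyz":[-85,-13,0],"angular":[0,0,0]}
    - {"grip":0.05,"xyz":[-130,-20,0],"angular":[0,0,0]}
    - {"grip":0.05,"xyz":[-172,-27,0],"angular":[0,0,0]}
    - {"grip":0.05,"xyz":[-202,-32,0],"angular":[-0.002,0.001,0]}
    - {"grip":0.05,"xyz":[-212,-33,0],"angular":[-0.002,0.001,0]}
    - {"grip":0.05,"xyz":[-212,-33,0],"angular":[-0.002,0.001,0]}
    - {"grip":0.05,"xyz":[-212,-33,0],"angular":[-0.002,0.001,0]}
    - {"grip":0.05,"xyz":[-212,-33,0],"angular":[-0.002,0.001,0]}

```text
time_s: 27.1
tcp_pos: [0.4347, -0.0697, 0.1593]
ee_rot: [[-0.002, -1.0, -0.001], [-1.0, 0.002, -0.0], [0.0, 0.001, -1.0]]
wrist_force: [-0.6, -0.5, -1.0]
gripper_width: 0.167
gripper_force: 30.0
```

```bash
python3 - <<'E'
from h import *
b=np.load("w13.npy",allow_pickle=True).item()
print("box edges",pt(b,[(278,169.2),(278,224.6),(180+165/2.4,196.7),(180+306/2.4,196.7)],.07).round(4))
s=r.sense();print(s["tcp_pos"]);go(.4351,-.0677,.11,-90,s)
E
```

```text
box edges [[ 0.4348 -0.0942  0.07  ]
 [ 0.4357 -0.0419  0.07  ]
 [ 0.4618 -0.0693  0.07  ]
 [ 0.4084 -0.0685  0.07  ]]
[ 0.43469234 -0.0696541   0.15930908]
[-2.  -0.5 49.3] turn about tool z rad -0.002 (deg world 0.1) other 3.140 tilt [ 0.001  -0.0002  0.    ] j6 -12 t 27.1
```

Call:
move_arm:
  series:
    - {"grip":0.05,"xyz":[-2,-0.5,25],"angular":[0,0,0]}
    - {"grip":0.05,"xyz":[-2,-0.5,42],"angular":[0,0,0]}
    - {"grip":0.05,"xyz":[-2,-0.5,47],"angular":[0,0,0]}
    - {"grip":0.05,"xyz":[-2,-0.5,49],"angular":[0,0,0]}
    - {"grip":0.05,"xyz":[-2,-0.5,51],"angular":[0,0,0]}
    - {"grip":0.05,"xyz":[-2,-0.5,53],"angular":[0,0,0]}
    - {"grip":0.05,"xyz":[-2,-0.5,53.5],"angular":[0,0,0]}
    - {"grip":0.05,"xyz":[-2,-0.5,53.5],"angular":[0,0,0]}

```text
time_s: 27.9
tcp_pos: [0.4359, -0.0666, 0.1066]
ee_rot: [[0.0, -1.0, 0.001], [-1.0, -0.0, 0.0], [-0.0, -0.001, -1.0]]
wrist_force: [0.2, 0.9, -0.4]
gripper_width: 0.169
gripper_force: 30.0
```

Call:
move_arm:
  series:
    - {"grip":0.05,"xyz":[0.5,0,1],"angular":[0,0,0]}
    - {"grip":0.05,"xyz":[0.5,0,1.5],"angular":[0,0,0]}
    - {"grip":0.2,"xyz":[0.5,0,1.5],"angular":[0,0,0]}
    - {"grip":0.4,"xyz":[0.5,0,1.5],"angular":[0,0,0]}
    - {"grip":0.5,"xyz":[0.5,0,1.5],"angular":[0,0,0]}
    - {"grip":0.5,"xyz":[0.5,0,-5],"angular":[0,0,0]}
    - {"grip":0.5,"xyz":[0.5,0,-30],"angular":[0,0,0]}
    - {"grip":0.5,"xyz":[0.5,0,-75],"angular":[0,0,0]}
    - {"grip":0.5,"xyz":[0.5,0,-120],"angular":[0,0,0]}
    - {"grip":0.5,"xyz":[0.5,0,-120],"angular":[0,0,0]}

```text
time_s: 28.9
tcp_pos: [0.4395, -0.0669, 0.2331]
ee_rot: [[0.001, -1.0, 0.015], [-1.0, -0.001, 0.001], [-0.001, -0.015, -1.0]]
wrist_force: [1.6, -0.7, 0.4]
gripper_width: 0.5
gripper_force: 0.0
```

Call:
move_arm:
  series:
    - {"grip":0.5,"xyz":[30,0,-20],"angular":[0,0,0]}
    - {"grip":0.5,"xyz":[30,0,-20],"angular":[0,0,0]}
    - {"grip":0.5,"xyz":[30,0,-20],"angular":[0,0,0]}

```text
time_s: 29.2
tcp_pos: [0.4354, -0.0973, 0.2463]
ee_rot: [[-0.002, -1.0, 0.001], [-1.0, 0.002, 0.001], [-0.001, -0.001, -1.0]]
wrist_force: [-0.9, 1.0, -0.7]
gripper_width: 0.501
gripper_force: 0.0
```

```bash
python3 - <<'E'
from h import *
c,s=cam("wrist");np.save("w16.npy",c,allow_pickle=True);print(s["tcp_pos"],s["wrist_force"])
g=cv2.cvtColor(c["img"],cv2.COLOR_RGB2HSV);V=g[...,2].astype(int)
# knob: dark column near prediction
def pr(P): return proj(c,[P])[0].round(1)
print("pred lid",pr([.4351,-.0677,.076]),"knob top",pr([.4351,-.0677,.097]),"rim edges",pr([.4351+.028,-.0677,.076]),pr([.4351-.028,-.0677,.076]),pr([.4351,-.0957,.076]),pr([.4351,-.0397,.076]))
cx,cy=pr([.4351,-.0677,.086]).astype(int)
for rr in range(cy-45,min(cy+60,250),4):
    print(rr,"".join("#" if v<45 else ("+" if v<110 else ".") for v in V[rr,cx-50:cx+50:2]))
d=cv2.absdiff(c["img"],c["img"])
t,_=cam("top");t0=np.load("top0.npy",allow_pickle=True).item()
for n,(x,y) in dict(glue=(303,127),tape=(375,141),gift=(203,131)).items():
    a=t["img"][y-30:y+30,x-30:x+30].astype(int);b=t0["img"][y-30:y+30,x-30:x+30].astype(int);print(n,np.abs(a-b).mean().round(2))
E
```

```text
[ 0.43544587 -0.09728538  0.24634666] [-0.90867392  1.04183762 -0.67426982]
pred lid [279.7 218.3] knob top [279.7 225.4] rim edges [253.1 218.4] [306.2 218.3] [279.6 192.6] [279.7 242.8]
176 ......+++++++..........................++++++++...
180 +.....+++++++..........................+######++..
184 +++++++++++++.........++++++++........+#######++..
188 +++++++++++++.....++++++++++++++++....+#######++..
192 +++++++++++++....+++++++++++++++++++...#######++..
196 ++.++++++......+++.............++++++.....+###++..
200 ++++++++++....++.......+++++.....+++......+###++..
204 +++++++++.....+....+...........+....+.....+###++..
208 ++++++++++.......................++..+....+##+++..
212 ++++++++++........................++......###++...
216 ++++++++++++..........+#####+......+..+######++...
220 ++++++++++++..........#######......++.+######++...
224 ++++++++++++.........+#######......+..+######++...
228 +++++++++++++.........#######.....+...+######++...
232 +++++++++++++..........+###+.....+....+######++...
236 .++++++++++++......+...........+......+#####+.....
240 ##+++++++++++...........++............++++++++++.#
244 ######+++++++.........................+++++++#####
248 ######+++++++.........................+++++++#####
glue 3.18
tape 3.21
gift 3.42
```

```bash
python3 - <<'E'
from h import *
a=np.linspace(0,6.28,120)
def circ(x,y,R,z): return np.c_[x+R*np.cos(a),y+R*np.sin(a),a*0+z]
for n in("scene","top"):
    c,_=cam(n);g=cv2.cvtColor(c["img"],cv2.COLOR_RGB2HSV).astype(int);H,S,V=g[...,0],g[...,1],g[...,2]
    q=np.vstack([proj(c,circ(.4376,.12,.027,z)) for z in(.03,.11)]);print(n,"pot pred",q.min(0).round(),q.max(0).round())
    x0,y0=(q.min(0)-12).astype(int);x1,y1=(q.max(0)+12).astype(int)
    m=np.zeros(H.shape,np.uint8);m[y0:y1,x0:x1]=((S>70)&(V<110)&((H<20)|(H>170)))[y0:y1,x0:x1]
    m=cv2.morphologyEx(m,cv2.MORPH_OPEN,np.ones((3,3)))
    k=max(cv2.findContours(m,0,1)[0],key=cv2.contourArea);print("seen",cv2.boundingRect(k))
    kn=np.vstack([proj(c,circ(.4351,-.066,.008,z)) for z in(.076,.097)]);dk=np.vstack([proj(c,circ(.4351,-.066,.028,z)) for z in(.07,.076)])
    print("knob pred",kn.min(0).round(1),kn.max(0).round(1),"disc",dk.min(0).round(1),dk.max(0).round(1))
    x0,y0=(dk.min(0)-6).astype(int);x1,y1=(dk.max(0)+6).astype(int);y0=min(y0,int(kn.min(0)[1])-5)
    print("origin",x0,y0)
    for rr in range(y0,y1): print(rr,"".join("#" if v<50 else ("+" if v<120 else ".") for v in V[rr,x0:x1]))
E
```

```text
scene pot pred [320. 169.] [346. 208.]
seen (320, 170, 25, 38)
knob pred [274.6 142.2] [280.9 152.4] disc [266.9 143.3] [288.4 159.4]
origin 260 137
137 ..................................
138 ..................................
139 ..................................
140 ..................................
141 ..................................
142 ..................................
143 ...............++##...............
144 ..............+#####+.............
145 ............+++######+++..........
146 ...........++.+#####+++++.........
147 .........++....#####+..++.........
148 .........++....#####+...++........
149 .........+.....#####+....+........
150 ..............+#####+....+........
151 ...............+###+.....+........
152 .........+......+++......+........
153 ......+.................+.........
154 ......++...+............+.........
155 ......++....+.........+...++......
156 ....+##+++.....+..........++......
157 ...++++#+++.............++#+......
158 .+#+...#++++...+....++++++##++....
159 +#+....#++++++++++++++++++#.+#+...
160 +......#++++++++++++++++++#..+#++.
161 ......+#++++++++++++++++++++...+#+
162 ......+#++++++++++++++++++++....++
163 +......#+++++++++++++++++++++.....
164 ##+....++++++++++++++++++++++.....
top pot pred [231. 243.] [254. 267.]Traceback (most recent call last):
  File "<stdin>", line 10, in <module>
ValueError: max() iterable argument is empty
```

Pot, lid and knob match the predicted seated poses in the scene view, and the bystanders are unmoved. Handing in.

```bash
python3 -c "
from station import r
print(r.finish_job())"
```

```text
the job is handed in; nothing more can be done
None
```

The desk organiser is dry-fitted and handed in, though no pass or fail result came back: the base is on both pins, with the pot left, tote centre and lidded low box right, all released, and the glue, tape and gift box look unmoved in before-and-after top-camera images.

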